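Unload the sealing deck into the keyed inspection tray

TASK

Turn the red isolator fully off before you draw any card, then draw every blister card by its orange fin out from under its pressing block, leaving each block standing undisturbed in its bay, and turn each card so that its notch fits over the blue key of a tray pocket, lying flat and fully home there (one card to a pocket, any pocket). When all the cards are in the tray, turn the isolator fully on again for the next batch; leave everything else on the bench alone.

Things in the scene. Friction and masses are not known exactly. Their poses are not given: they have to be found in the camera images.
- deck: Fixed dark steel plate 104 (x) x 418 (y) x 12 mm, origin: centre of underside. Bays at y = 157.5, 52.5, -52.5, -157.5 mm, open to -x (robot side), each with two rails 4.5 mm high, 62 mm apart, and two brass posts (20 mm above the plate, 62 mm apart, front faces at x = -23 mm). A card slides out along deck -x between rails and posts; the posts keep its block from following.
- tray: Fixed white-walled tray 270 (x) x 132 (y) x 10 mm, origin: centre of underside. 4 pockets along x, each 60 (x) x 124 mm (y), floor at 4 mm, wall tops at 10 mm. A blue 12 mm key block (top at 16 mm) in one corner of each enters a card's notch; a card fits one way only: its +x along tray +y in pocket0 and 2, along tray -y in pocket1 and 3. Any card may go in any pocket.
- isolator: Fixed grey power isolator box 90 x 90 x 34 mm high with a round yellow plate on top, origin at the centre of its underside. It carries the red rotary handle, on a vertical axis through the origin.
- handle (a joint): Angle of the red handle: 0 = off (bar along the box's own x axis), grows clockwise seen from above to 1.4 = on. Stops at both ends; friction of 0.08 N m holds it where it is left. Starts on. Grip: a bar 64 mm long, 14 mm thick, 45 to 73 mm above the table.
- handle_grip (a point): Point on the handle's axis in the middle of the bar's height, 60 mm above the table; its x axis runs along the bar.
- card0: Blister card: amber plate 120 (x) x 56 (y) x 6 mm, 45 g, origin: centre of underside. Orange pull fin on it: 30 (x) x 10 (y) x 28 mm high, centred at x = -44, y = 0 mm. 14 mm square notch in the +x +y corner, centre x = 53, y = 21 mm. Starts in a bay, underside 12 mm up, x as the deck's, +x half under a block, fin towards the robot. None at the start = absent.
- block0: Loose aluminium pressing block 56 (x) x 88 (y) x 38 mm, 48 mm with its knob, about 0.5 kg, origin: centre of underside. Stands at deck x = 16, y = 157.5 mm on card0 (on the bay's rails if there is no card), about 2 mm behind the posts; settles 1.5 mm on to the rails when the card is drawn. It stays there.
- pocket0 (a point): Centre of this pocket's floor, 4 mm above the table: a seated card has its origin here, its +x along tray +y.
- card1: Blister card: amber plate 120 (x) x 56 (y) x 6 mm, 45 g, origin: centre of underside. Orange pull fin on it: 30 (x) x 10 (y) x 28 mm high, centred at x = -44, y = 0 mm. 14 mm square notch in the +x +y corner, centre x = 53, y = 21 mm. Starts in a bay, underside 12 mm up, x as the deck's, +x half under a block, fin towards the robot. None at the start = absent.
- block1: Loose aluminium pressing block 56 (x) x 88 (y) x 38 mm, 48 mm with its knob, about 0.5 kg, origin: centre of underside. Stands at deck x = 16, y = 52.5 mm on card1 (on the bay's rails if there is no card), about 2 mm behind the posts; settles 1.5 mm on to the rails when the card is drawn. It stays there.
- pocket1 (a point): Centre of this pocket's floor, 4 mm above the table: a seated card has its origin here, its +x along tray -y.
- card2: Blister card: amber plate 120 (x) x 56 (y) x 6 mm, 45 g, origin: centre of underside. Orange pull fin on it: 30 (x) x 10 (y) x 28 mm high, centred at x = -44, y = 0 mm. 14 mm square notch in the +x +y corner, centre x = 53, y = 21 mm. Starts in a bay, underside 12 mm up, x as the deck's, +x half under a block, fin towards the robot. None at the start = absent.
- block2: Loose aluminium pressing block 56 (x) x 88 (y) x 38 mm, 48 mm with its knob, about 0.5 kg, origin: centre of underside. Stands at deck x = 16, y = -52.5 mm on card2 (on the bay's rails if there is no card), about 2 mm behind the posts; settles 1.5 mm on to the rails when the card is drawn. It stays there.
- pocket2 (a point): Centre of this pocket's floor, 4 mm above the table: a seated card has its origin here, its +x along tray +y.
- card3: Blister card: amber plate 120 (x) x 56 (y) x 6 mm, 45 g, origin: centre of underside. Orange pull fin on it: 30 (x) x 10 (y) x 28 mm high, centred at x = -44, y = 0 mm. 14 mm square notch in the +x +y corner, centre x = 53, y = 21 mm. Starts in a bay, underside 12 mm up, x as the deck's, +x half under a block, fin towards the robot. None at the start = absent.
- block3: Loose aluminium pressing block 56 (x) x 88 (y) x 38 mm, 48 mm with its knob, about 0.5 kg, origin: centre of underside. Stands at deck x = 16, y = -157.5 mm on card3 (on the bay's rails if there is no card), about 2 mm behind the posts; settles 1.5 mm on to the rails when the card is drawn. It stays there.
- pocket3 (a point): Centre of this pocket's floor, 4 mm above the table: a seated card has its origin here, its +x along tray -y.
- calculator: Bystander, not part of the job: black desk calculator 85 x 120 x 19 mm. Origin: centre of its underside.
- marker: Bystander, not part of the job: black marker pen 135 mm long, 14 mm wide. Origin: centre of its underside.
- carton: Bystander, not part of the job: dark blue carton 70 x 200 x 65 mm high. Origin: centre of its underside.
- bottle: Bystander, not part of the job: amber bottle, 56 mm wide, 100 mm high. Origin: centre of its underside.
- jar: Bystander, not part of the job: white jar, 64 mm wide, 75 mm high. Origin: centre of its underside.
- bowl: Bystander, not part of the job: steel bowl, 100 mm wide, 40 mm high. Origin: centre of its underside.
Mind the look-alikes: they are no part of the job. Leave any turquoise look-alike of the card0 alone.

How it is judged:
On the way, in this order (a step that is already met when the one before it is completed fails the run):
1. the isolator is turned off (value of joint handle below 0.1 rad), for 0.2 s.
2. every card lies home in a keyed pocket while the isolator is still off (((horizontal distance between card0 and pocket0 below 0.005 m and y of tray in the frame of card0 between -0.107 and -0.091 m and z of card0 in the frame of pocket0 below 0.0025 m and angle between card0's own z axis and vertical below 0.04 rad) or (horizontal distance between card0 and pocket1 below 0.005 m and y of tray in the frame of card0 between 0.025 and 0.041 m and z of card0 in the frame of pocket1 below 0.0025 m and angle between card0's own z axis and vertical below 0.04 rad) or (horizontal distance between card0 and pocket2 below 0.005 m and y of tray in the frame of card0 between 0.025 and 0.041 m and z of card0 in the frame of pocket2 below 0.0025 m and angle between card0's own z axis and vertical below 0.04 rad) or (horizontal distance between card0 and pocket3 below 0.005 m and y of tray in the frame of card0 between -0.107 and -0.091 m and z of card0 in the frame of pocket3 below 0.0025 m and angle between card0's own z axis and vertical below 0.04 rad)) and ((horizontal distance between card1 and pocket0 below 0.005 m and y of tray in the frame of card1 between -0.107 and -0.091 m and z of card1 in the frame of pocket0 below 0.0025 m and angle between card1's own z axis and vertical below 0.04 rad) or (horizontal distance between card1 and pocket1 below 0.005 m and y of tray in the frame of card1 between 0.025 and 0.041 m and z of card1 in the frame of pocket1 below 0.0025 m and angle between card1's own z axis and vertical below 0.04 rad) or (horizontal distance between card1 and pocket2 below 0.005 m and y of tray in the frame of card1 between 0.025 and 0.041 m and z of card1 in the frame of pocket2 below 0.0025 m and angle between card1's own z axis and vertical below 0.04 rad) or (horizontal distance between card1 and pocket3 below 0.005 m and y of tray in the frame of card1 between -0.107 and -0.091 m and z of card1 in the frame of pocket3 below 0.0025 m and angle between card1's own z axis and vertical below 0.04 rad)) and ((horizontal distance between card2 and pocket0 below 0.005 m and y of tray in the frame of card2 between -0.107 and -0.091 m and z of card2 in the frame of pocket0 below 0.0025 m and angle between card2's own z axis and vertical below 0.04 rad) or (horizontal distance between card2 and pocket1 below 0.005 m and y of tray in the frame of card2 between 0.025 and 0.041 m and z of card2 in the frame of pocket1 below 0.0025 m and angle between card2's own z axis and vertical below 0.04 rad) or (horizontal distance between card2 and pocket2 below 0.005 m and y of tray in the frame of card2 between 0.025 and 0.041 m and z of card2 in the frame of pocket2 below 0.0025 m and angle between card2's own z axis and vertical below 0.04 rad) or (horizontal distance between card2 and pocket3 below 0.005 m and y of tray in the frame of card2 between -0.107 and -0.091 m and z of card2 in the frame of pocket3 below 0.0025 m and angle between card2's own z axis and vertical below 0.04 rad)) and ((horizontal distance between card3 and pocket0 below 0.005 m and y of tray in the frame of card3 between -0.107 and -0.091 m and z of card3 in the frame of pocket0 below 0.0025 m and angle between card3's own z axis and vertical below 0.04 rad) or (horizontal distance between card3 and pocket1 below 0.005 m and y of tray in the frame of card3 between 0.025 and 0.041 m and z of card3 in the frame of pocket1 below 0.0025 m and angle between card3's own z axis and vertical below 0.04 rad) or (horizontal distance between card3 and pocket2 below 0.005 m and y of tray in the frame of card3 between 0.025 and 0.041 m and z of card3 in the frame of pocket2 below 0.0025 m and angle between card3's own z axis and vertical below 0.04 rad) or (horizontal distance between card3 and pocket3 below 0.005 m and y of tray in the frame of card3 between -0.107 and -0.091 m and z of card3 in the frame of pocket3 below 0.0025 m and angle between card3's own z axis and vertical below 0.04 rad)) and value of joint handle below 0.1 rad), for 0.2 s.
3. the isolator is turned on again (value of joint handle above 1.3 rad), for 0.2 s.
At the end, for the whole second after the job is handed in: Every card present lies in a pocket: within 5 mm of its centre, turned to its key, underside under 2.5 mm above the floor, level within 0.04 rad, at rest; isolator above 1.3 rad; each block within 10 mm of its place, level within 0.05 rad (((horizontal distance between card0 and pocket0 below 0.005 m and y of tray in the frame of card0 between -0.107 and -0.091 m and z of card0 in the frame of pocket0 below 0.0025 m and angle between card0's own z axis and vertical below 0.04 rad) or (horizontal distance between card0 and pocket1 below 0.005 m and y of tray in the frame of card0 between 0.025 and 0.041 m and z of card0 in the frame of pocket1 below 0.0025 m and angle between card0's own z axis and vertical below 0.04 rad) or (horizontal distance between card0 and pocket2 below 0.005 m and y of tray in the frame of card0 between 0.025 and 0.041 m and z of card0 in the frame of pocket2 below 0.0025 m and angle between card0's own z axis and vertical below 0.04 rad) or (horizontal distance between card0 and pocket3 below 0.005 m and y of tray in the frame of card0 between -0.107 and -0.091 m and z of card0 in the frame of pocket3 below 0.0025 m and angle between card0's own z axis and vertical below 0.04 rad)) and ((horizontal distance between card1 and pocket0 below 0.005 m and y of tray in the frame of card1 between -0.107 and -0.091 m and z of card1 in the frame of pocket0 below 0.0025 m and angle between card1's own z axis and vertical below 0.04 rad) or (horizontal distance between card1 and pocket1 below 0.005 m and y of tray in the frame of card1 between 0.025 and 0.041 m and z of card1 in the frame of pocket1 below 0.0025 m and angle between card1's own z axis and vertical below 0.04 rad) or (horizontal distance between card1 and pocket2 below 0.005 m and y of tray in the frame of card1 between 0.025 and 0.041 m and z of card1 in the frame of pocket2 below 0.0025 m and angle between card1's own z axis and vertical below 0.04 rad) or (horizontal distance between card1 and pocket3 below 0.005 m and y of tray in the frame of card1 between -0.107 and -0.091 m and z of card1 in the frame of pocket3 below 0.0025 m and angle between card1's own z axis and vertical below 0.04 rad)) and ((horizontal distance between card2 and pocket0 below 0.005 m and y of tray in the frame of card2 between -0.107 and -0.091 m and z of card2 in the frame of pocket0 below 0.0025 m and angle between card2's own z axis and vertical below 0.04 rad) or (horizontal distance between card2 and pocket1 below 0.005 m and y of tray in the frame of card2 between 0.025 and 0.041 m and z of card2 in the frame of pocket1 below 0.0025 m and angle between card2's own z axis and vertical below 0.04 rad) or (horizontal distance between card2 and pocket2 below 0.005 m and y of tray in the frame of card2 between 0.025 and 0.041 m and z of card2 in the frame of pocket2 below 0.0025 m and angle between card2's own z axis and vertical below 0.04 rad) or (horizontal distance between card2 and pocket3 below 0.005 m and y of tray in the frame of card2 between -0.107 and -0.091 m and z of card2 in the frame of pocket3 below 0.0025 m and angle between card2's own z axis and vertical below 0.04 rad)) and ((horizontal distance between card3 and pocket0 below 0.005 m and y of tray in the frame of card3 between -0.107 and -0.091 m and z of card3 in the frame of pocket0 below 0.0025 m and angle between card3's own z axis and vertical below 0.04 rad) or (horizontal distance between card3 and pocket1 below 0.005 m and y of tray in the frame of card3 between 0.025 and 0.041 m and z of card3 in the frame of pocket1 below 0.0025 m and angle between card3's own z axis and vertical below 0.04 rad) or (horizontal distance between card3 and pocket2 below 0.005 m and y of tray in the frame of card3 between 0.025 and 0.041 m and z of card3 in the frame of pocket2 below 0.0025 m and angle between card3's own z axis and vertical below 0.04 rad) or (horizontal distance between card3 and pocket3 below 0.005 m and y of tray in the frame of card3 between -0.107 and -0.091 m and z of card3 in the frame of pocket3 below 0.0025 m and angle between card3's own z axis and vertical below 0.04 rad)) and value of joint handle above 1.3 rad and x of block0 in the frame of deck between 0.0058 and 0.0258 m and y of block0 in the frame of deck between 0.1475 and 0.1675 m and angle between each of block0, block1, block2, block3's own z axis and vertical below 0.05 rad and x of block1 in the frame of deck between 0.0058 and 0.0258 m and y of block1 in the frame of deck between 0.0425 and 0.0625 m and x of block2 in the frame of deck between 0.0058 and 0.0258 m and y of block2 in the frame of deck between -0.0625 and -0.0425 m and x of block3 in the frame of deck between 0.0058 and 0.0258 m and y of block3 in the frame of deck between -0.1675 and -0.1475 m and linear speed of each of card0, card1, card2, card3 below 0.02 m/s); the robot touches nothing.
It fails at once if a pressing block is shifted more than 12 mm or tipped more than 0.15 rad (distance of any of block0, block1, block2, block3 from where it was at the start of the episode above 0.012 m or angle between any of block0, block1, block2, block3's own z axis and vertical above 0.15 rad).
It fails at once if a card is drawn out while the isolator is not off (value of joint handle above 0.3 rad and ((x of card0 in the frame of deck between -0.13 and -0.07 m and y of card0 in the frame of deck below 0.19 m) or (x of card1 in the frame of deck between -0.13 and -0.07 m and y of card1 in the frame of deck below 0.19 m) or (x of card2 in the frame of deck between -0.13 and -0.07 m and y of card2 in the frame of deck below 0.19 m) or (x of card3 in the frame of deck between -0.13 and -0.07 m and y of card3 in the frame of deck below 0.19 m))).
It fails at once if a bystander is moved more than 30 mm (distance of any of calculator, marker, carton, bottle, jar, bowl from where it was at the start of the episode above 0.03 m).
Of card0, card1, card2, card3 only 3 to 4 are there at a start; the rules pass over those that are not, and their reading is None.
At some moment in a run one of card0, card1, card2, card3 may be knocked a few centimetres aside while the robot is not near it.
Once in a run the grip may slacken for a moment while it holds something.
It also fails if it takes over 210 s, if anything falls off the work surface, if the arm or the gripper's body presses on something with over 40 N, if the wrist force passes 120 N, or if a joint passes its speed limit or range.

ROBOT

A 6-joint arm with a two-finger parallel gripper is mounted at the origin on the work surface. World frame = base frame: x ahead of the robot, y to its left, z up, the work surface at z = 0. Lengths are in m, angles in rad, forces in N, time in s.
With the tool pointing down it reaches from about 0.375 to 0.975 m from the base axis. Payload 3.8 kg.
Tool frame: the origin (TCP) lies midway between the tips of the shut fingers; the grasp point (between the pads) lies 19 mm behind it (grip_point_offset is the distance from the TCP to the grasp point, in m); z points along the fingers, y is the direction in which the jaws open and shut (so a half turn about z gives the same grasp; the last joint's range is limited). The gripper opens to 88 mm and grips with 3 to 60 N. Pads are 18 mm wide; open, the fingers measure 123 mm over their backs; the gripper's body (75 mm by 187 mm) begins 45 mm behind the grasp point.
Start: joints at [1.115, 0.264, 1.604, -0, 1.274, -0.037], TCP at [0.274, 0.617, 0.239] pointing down, gripper open.
Joint ranges: [-2.63, 2.63], [-0.94, 2.18], [0.31, 2.57], [-1.31, 4.45], [0, 2.66], [-2.55, 2.55]. Speed limits (rad/s): [2.57, 2.57, 3.14, 3.14, 3.14, 3.14].

INTERFACE

Orientations are given as [roll, pitch, yaw] about the fixed x, y, z axes, in that order (R = Rz(yaw) Ry(pitch) Rx(roll)).
In Python, from cell import state, grab_frame, job_done, grip_point_offset gives the robot as it stands.
- The arm moves only by the shell command python3 -m inch 'ROWS'. ROWS is a JSON object of lists of equal length, an entry for each row: "twist": the turn, a rotation vector about the tool's x, y, z in units of 8 degrees (1.0 is 8 degrees), a list of three; "delta_pos": the shift along the tool's x, y, z in mm, a list of three; "fingers": the opening in per cent of the stroke, from 0 (shut) to 100 (fully open). A call has 1 to 8 rows; each row is the pose to reach, as a shift and turn from the pose commanded when the call began, along the tool's axes at that moment; what a row does not reach only later rows make up. A row lasts 1/10 s, in which the tool goes at most 50 mm and 8.59 degrees, less where a joint would pass 70% of its speed; a pose out of reach is approached as far as the arm can. A call with a gripper value outside its range is refused whole. The fingers move at their own pace and stop on an object; the grip force is fixed at half the most. Time passes only in rows, so rows that repeat a pose let the fingers close. It gives the time, the measured TCP pose, the force and the opening at its end, in the units of the state.
- state(): the state, without advancing time (a new reading comes with each control period).
- grab_frame(name): name is "scene" or "top"; returns a dict with "pixels" (400x640x3 uint8, red, green, blue), "camera_matrix" (3x3 intrinsics, pixels), "dist" ([k1, k2, p1, p2, k3] as OpenCV has them; the pictures are not rectified), "origin" and "attitude" of the camera in the world. Camera axes: x right, y up, looking along -z (the intrinsics and any distortion apply to the point x, -y, -z); pixel columns grow to the right and rows downward; lengths in m; the calibration is good to about 2 mm. A picture is of the moment at which its call begins. There is no depth.
- job_done(): hands the job in, once; it reports no verdict.
The state is a dict: "time": time; "q": joint angles; "dq": joint speeds; "joint_efforts": joint torques, N m; "position": TCP position; "tool_rot": TCP orientation; "contact_force": force on the tool from outside, world axes, zero at the start; "ft_torque": the same for the moment, N m; "width": finger opening in m.
Only numpy, scipy, OpenCV 4.12 (cv2) and the standard library are available. Lean on these libraries where they do the work, as an engineer would, in place of code of your own. Each camera call takes 0.05 s, during which the arm holds its last target. There are 200 camera calls.

## Working session

There is one attempt and no reset: what is moved stays moved. The work goes in short steps, Python scripts to look and compute and a shell command to move; the robot and the scene stay as the last step left them, time stands still between calls to the robot, and variables do not carry over. Pictures are saved under pics/ and viewed, about 12 in all and at most 16, crops included, and the job is handed in when it is done.

```bash
mkdir -p pics; ls
python3 - <<'E'
from cell import *
import cv2,json,numpy as np
print(state(), grip_point_offset)
for n in("scene","top"):
    f=grab_frame(n); cv2.imwrite(f"pics/{n}0.png",np.ascontiguousarray(f["pixels"][:,:,::-1]))
    print(n,{k:np.round(np.array(v),4).tolist() for k,v in f.items() if k!="pixels"})
E
```

```text
pics
{'time': 0.0, 'q': array([ 1.11505999e+00,  2.64754276e-01,  1.60533353e+00, -1.52557943e-05,
        1.27365772e+00, -3.68912605e-02]), 'dq': array([-2.35279484e-03,  7.14587396e-04,  8.74923369e-05, -7.97692098e-04,
       -1.94468096e-03, -2.16107908e-04]), 'joint_efforts': array([ 1.69477921e-04, -5.02091217e+01, -3.56885719e+01,  7.29180733e-02,
        2.89902615e-02, -1.48154040e-04]), 'position': array([0.27422783, 0.61604149, 0.23740907]), 'tool_rot': array([-3.13944071e+00, -6.48364540e-05,  2.72275199e+00]), 'contact_force': array([-0.01703678, -0.4438283 , -0.68115208]), 'ft_torque': array([ 0.01864761,  0.06849816, -0.01374958]), 'width': 0.08784112596353746} 0.0187
scene {'camera_matrix': [[429.7793, 0.0, 320.4461], [0.0, 429.7793, 195.4609], [0.0, 0.0, 1.0]], 'dist': [-0.0278, 0.0, 0.0, 0.0, 0.0], 'origin': [1.0376, 0.5525, 0.9059], 'attitude': [0.7074, 0.0121, 2.3281]}
top {'camera_matrix': [[361.6826, 0.0, 316.4703], [0.0, 361.6826, 193.5759], [0.0, 0.0, 1.0]], 'dist': [-0.0809, 0.0, 0.0, 0.0, 0.0], 'origin': [0.4448, 0.0116, 1.0646], 'attitude': [0.0524, 0.0373, -1.5744]}
```

View pics/top0.png

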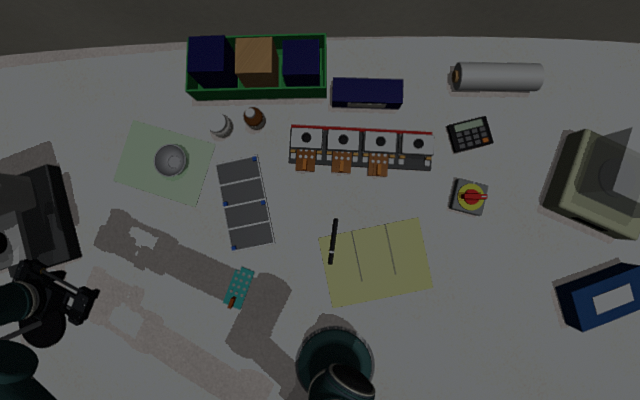

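View pics/scene0.png

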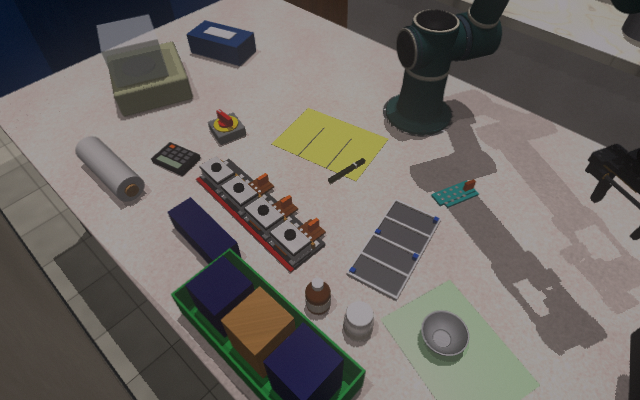

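```bash
cat > h.py <<'E'
import cv2,numpy as np
from scipy.spatial.transform import Rotation as R
from cell import *
class Cam:
    def __init__(s,n):
        f=grab_frame(n); s.img=np.ascontiguousarray(f["pixels"][:,:,::-1]); s.K=np.array(f["camera_matrix"]);s.d=np.array(f["dist"],float)
        s.o=np.array(f["origin"]); s.R=R.from_euler('xyz',f["attitude"]).as_matrix()@np.diag([1,-1,-1])
    def proj(s,P):
        P=(np.atleast_2d(P)-s.o)@s.R
        return cv2.projectPoints(P.reshape(-1,1,3),np.zeros(3),np.zeros(3),s.K,s.d)[0].reshape(-1,2)
    def ray(s,uv,z):
        u=cv2.undistortPoints(np.array(uv,float).reshape(-1,1,2),s.K,s.d).reshape(-1,2)
        D=np.c_[u,np.ones(len(u))]@s.R.T
        return s.o+D*((z-s.o[2])/D[:,2])[:,None]
    def crop(s,x0,y0,x1,y1,k,g=10):
        c=cv2.resize(s.img[y0:y1,x0:x1],None,fx=k,fy=k,interpolation=cv2.INTER_CUBIC)
        c=cv2.convertScaleAbs(c,alpha=1.3,beta=15)
        for x in range(-(-x0//g)*g,x1,g):
            cv2.line(c,((x-x0)*k+k//2,0),((x-x0)*k+k//2,5),(255,0,255),1); cv2.putText(c,str(x),((x-x0)*k-8,16),0,.35,(255,0,255),1)
        for y in range(-(-y0//g)*g,y1,g):
            cv2.line(c,(0,(y-y0)*k+k//2),(5,(y-y0)*k+k//2),(255,0,255),1); cv2.putText(c,str(y),(7,(y-y0)*k+7),0,.35,(255,0,255),1)
        return c
def stack(a,b,ax=1):
    h=max(a.shape[1-ax],b.shape[1-ax])
    p=lambda i: cv2.copyMakeBorder(i,0,(h-i.shape[0]) if ax else 0,0,0 if ax else h-i.shape[1],0)
    return np.concatenate([p(a),p(b)],axis=ax)
E
python3 - <<'E'
from h import *
t=Cam("top");s=Cam("scene")
cv2.imwrite("pics/deckT.png",t.crop(282,118,440,182,5))
cv2.imwrite("pics/trayT.png",stack(t.crop(212,148,280,255,5),t.crop(440,170,500,225,6)))
E
```

```text
(no output)
```

View pics/deckT.png

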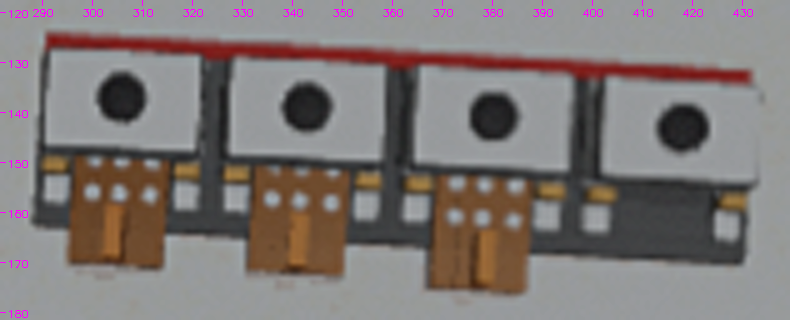

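View pics/trayT.png

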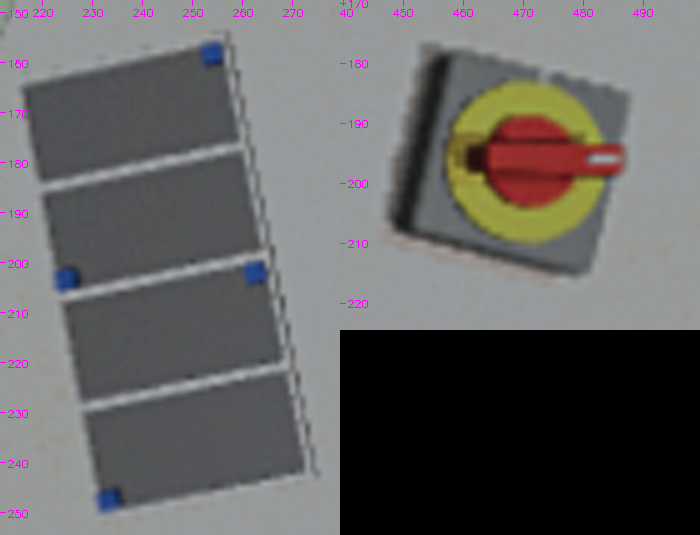

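```bash
cat > fit.py <<'E'
from h import *
from scipy.optimize import minimize
SS=6
def box(T,c,s,z0,z1):
    x,y,a=T; C,S=np.cos(a),np.sin(a)
    q=np.array([[c[0]+i*s[0]/2,c[1]+j*s[1]/2] for i,j in((1,1),(-1,1),(-1,-1),(1,-1))])
    q=np.c_[x+C*q[:,0]-S*q[:,1], y+S*q[:,0]+C*q[:,1]]
    return [np.c_[q,np.full(4,z)] for z in (z0,z1)]
class Ren:
    def __init__(s,cam,roi): s.c=cam;s.roi=roi;x0,y0,x1,y1=roi;s.sh=((y1-y0)*SS,(x1-x0)*SS)
    def poly(s,P):
        uv=(s.c.proj(P)-np.array(s.roi[:2])+.5)*SS-.5
        h=cv2.convexHull(uv.astype(np.float32)).reshape(-1,2)
        m=np.zeros(s.sh,np.uint8); cv2.fillConvexPoly(m,np.round(h*256).astype(np.int32),1,shift=8); return m>0
def cost(cams,rois,labels,p,out=None):
    e=0
    for c,r in zip(cams,rois):
        if r is None: continue
        rn=Ren(c,r); L,valid,n=labels(rn,p)
        x0,y0,x1,y1=r; I=cv2.GaussianBlur(c.img,(0,0),.3)[y0:y1,x0:x1].reshape(-1,3).astype(float)
        A=np.stack([cv2.resize((L==k).astype(np.float32),(x1-x0,y1-y0),interpolation=cv2.INTER_AREA).ravel() for k in range(n)],1)
        v=cv2.resize(valid.astype(np.float32),(x1-x0,y1-y0),interpolation=cv2.INTER_AREA).ravel()>.99
        A,I=A[v],I[v]; res=I-A@np.linalg.lstsq(A,I,rcond=None)[0]
        res=np.clip(res,-40,40); e+=(res**2).mean()
    return e
def fit(cams,rois,labels,p0,step):
    p0=np.array(p0,float);sim=np.vstack([p0]+[p0+np.eye(len(p0))[i]*step[i] for i in range(len(p0))])
    r=minimize(lambda p:cost(cams,rois,labels,p),p0,method='Nelder-Mead',options=dict(initial_simplex=sim,xatol=1e-4,fatol=1e-3,maxiter=400))
    return r.x,r.fun
PX=[-.099,-.033,.033,.099]
def tray(rn,p):
    L=np.zeros(rn.sh,np.uint8); L[rn.poly(np.vstack(box(p,(0,0),(.27,.132),0,.01)))]=1
    for x in PX:
        b=box(p,(x,0),(.06,.124),.004,.010); L[rn.poly(b[0])&rn.poly(b[1])]=2
    for k,x in enumerate(PX):
        sg=1 if k%2 else -1
        L[rn.poly(np.vstack(box(p,(x+sg*.024,-sg*.056),(.012,.012),.004,.016)))]=3
    return L,np.ones(rn.sh,bool),4
def deck(rn,p,cards=(0,1,2)):
    T=p[:3];L=np.zeros(rn.sh,np.uint8); V=np.ones(rn.sh,bool)
    L[rn.poly(np.vstack(box(T,(0,0),(.104,.418),0,.012)))]=1
    Y=[.1575,.0525,-.0525,-.1575]
    for i,k in enumerate(cards):
        X=p[3+i]; 
        L[rn.poly(np.vstack(box(T,(X,Y[k]),(.12,.056),.012,.018)))]=2
        L[rn.poly(np.vstack(box(T,(X-.044,Y[k]),(.03,.01),.018,.046)))]=3
    V&=~rn.poly(np.vstack(box(T,(.054,0),(.024,.44),0,.02)))
    for k in range(4):
        z=.018 if k in cards else .0165
        L[rn.poly(np.vstack(box(T,(.016,Y[k]),(.056,.088),z,z+.038)))]=4
        V&=~rn.poly(np.vstack(box(T,(.016,Y[k]),(.026,.026),z+.038,z+.048)))
    return L,V,5
def iso(rn,p):
    T=p[:3];L=np.zeros(rn.sh,np.uint8); V=np.ones(rn.sh,bool)
    L[rn.poly(np.vstack(box(T,(0,0),(.09,.09),0,.034)))]=1
    a=np.linspace(0,6.283,30)
    V&=~rn.poly(np.c_[p[0]+.042*np.cos(a),p[1]+.042*np.sin(a),np.full(30,.036)])
    L[rn.poly(np.vstack(box((p[0],p[1],p[3]),(0,0),(.064,.014),.045,.073)))]=2
    V|=L==2
    return L,V,3
E
cat > m.py <<'E'
from fit import *
t=Cam("top");s=Cam("scene")
g=lambda u:t.ray([u],.02)[0,:2]
RT=(205,142,290,262);RS=(335,190,455,305)
for c,r in(([t],[RT]),([s],[RS]),([t,s],[RT,RS])): print("tray",np.round(fit(c,r,tray,[*g((245,203)),.16],[.006,.006,.04]),4) if 0 else fit(c,r,tray,[*g((245,203)),.16],[.006,.006,.04]))
RT=(280,118,440,182);RS=(190,150,332,272)
for c,r in(([t],[RT]),([s],[RS]),([t,s],[RT,RS])): print("deck",fit(c,r,deck,[*g((362,150)),-.06,-.02,-.02,-.02],[.006,.006,.03,.01,.01,.01]))
RT=(438,168,502,226);RS=(198,98,256,150)
for c,r in(([t],[RT]),([s],[RS]),([t,s],[RT,RS])): print("iso",fit(c,r,iso,[*g((470,196)),-.2,-1.57],[.006,.006,.05,.05]))
E
time python3 m.py
```

```text
tray (array([0.47426809, 0.26609063, 0.20116713]), np.float64(28.280749277515607))
tray (array([0.47460875, 0.26466291, 0.20314928]), np.float64(131.06112926259195))
tray (array([0.47455473, 0.26527126, 0.20012428]), np.float64(163.7297676981149))
deck (array([ 0.6367288 , -0.07791744, -0.07043455, -0.02103878, -0.01919547,
       -0.02217726]), np.float64(202.2433046102808))
deck (array([ 0.6314706 , -0.07722496, -0.06961082, -0.01299913, -0.01142264,
       -0.01501964]), np.float64(972.8670372558377))
deck (array([ 0.63218398, -0.07737754, -0.06840408, -0.01539206, -0.0143335 ,
       -0.01735691]), np.float64(1193.3842148933875))
iso (array([ 0.48830599, -0.38628517, -0.25452132, -1.53340263]), np.float64(68.31337685510506))
iso (array([ 0.49259069, -0.38528306, -0.27316142, -1.62864046]), np.float64(83.26570622527618))
iso (array([ 0.48991084, -0.38521404, -0.24479338, -1.57291471]), np.float64(197.18000978572994))
real	0m17.121s
user	0m16.024s
sys	0m2.242s
```

```bash
cat > go.py <<'E'
# usage: go.py x y z yaw [yaw relative poses...]: shift (mm) and twist (8deg units) from the present pose, tool axes
import sys; from h import *
def go(*a):
    s=state(); R0=R.from_euler('xyz',s["tool_rot"]); 
    Rt=R.from_euler('xyz',[np.pi,0,a[3]])
    print("delta",np.round(R0.inv().apply(np.array(a[:3])-s["position"])*1000,1).tolist(),"twist",np.round(np.degrees((R0.inv()*Rt).as_rotvec())/8,2).tolist())
if __name__=="__main__":
    s=state(); print(np.round(s["time"],2),np.round(s["position"],4),np.round(s["tool_rot"],3),round(s["width"],4),np.round(s["contact_force"],1),"q",np.round(s["q"],2))
    for a in sys.argv[1:]: go(*map(float,a.split(",")))
E
python3 go.py .5,.2,.2,2.3 .49,-.3855,.2,1.52
```

```text
0.3 [0.2744 0.6164 0.2382] [-3.141 -0.     2.723] 0.0885 [-0.7 -0.2  0.3] q [ 1.12  0.26  1.6  -0.    1.27 -0.04]
delta [-375.5, -288.7, 38.5] twist [-0.01, 0.0, 3.03]
delta [-604.4, -827.6, 38.9] twist [-0.01, 0.0, 8.61]
```

```bash
python3 -m inch '{"delta_pos":[[-47,-36,5],[-94,-72,10],[-141,-108,15],[-188,-144,20],[-235,-180,25],[-282,-216,30],[-329,-252,35],[-375,-289,38]],"twist":[[0,0,0.4],[0,0,0.8],[0,0,1.2],[0,0,1.6],[0,0,2.0],[0,0,2.4],[0,0,2.7],[0,0,3]],"fingers":[100,100,100,100,100,100,100,100]}'; python3 go.py .495,-.1,.2,1.9 .49,-.3855,.2,1.52
```

```text
time: 1.1
position: [0.4651, 0.2644, 0.2059]
tool_rot: [3.141, 0.0, 2.302]
contact_force: [0.1, 0.3, 0.0]
width: 0.0882
1.1 [0.4651 0.2644 0.2059] [3.141 0.    2.302] 0.0882 [0.1 0.3 0. ] q [ 0.47  0.02  1.94 -0.    1.18 -0.26]
delta [-291.1, -221.2, 5.8] twist [0.0, 0.0, 2.88]
delta [-500.2, -415.7, 5.7] twist [0.0, -0.0, 5.6]
```

```bash
python3 -m inch '{"delta_pos":[[-36,-28,0],[-72,-56,1],[-108,-84,2],[-144,-112,3],[-180,-140,4],[-216,-168,4],[-252,-196,5],[-291,-221,6]],"twist":[[0,0,0.4],[0,0,0.8],[0,0,1.2],[0,0,1.5],[0,0,1.9],[0,0,2.2],[0,0,2.5],[0,0,2.9]],"fingers":[100,100,100,100,100,100,100,100]}'; python3 go.py .49,-.3855,.12,1.52
```

```text
time: 1.9
position: [0.4947, -0.0997, 0.2001]
tool_rot: [3.141, 0.0, 1.897]
contact_force: [0.6, 0.5, 0.4]
width: 0.088
1.9 [ 0.4947 -0.0997  0.2001] [3.141 0.    1.897] 0.088 [0.6 0.5 0.4] q [-0.25 -0.03  2.01  0.    1.17 -0.57]
delta [-269.2, -96.0, 80.2] twist [0.01, 0.0, 2.7]
```

```bash
python3 m.py | grep iso
```

```text
iso (array([ 0.49772208, -0.35720219, -0.3376405 , -1.61260986]), np.float64(478.29563486854465))
iso (array([ 0.49292019, -0.38436347, -0.27669555, -1.62544397]), np.float64(245.59809865513475))
iso (array([ 0.49170118, -0.38377191, -0.27324744, -1.58801572]), np.float64(896.6708763515953))
```

```bash
python3 -m inch '{"delta_pos":[[-45,-16,5],[-90,-32,15],[-135,-48,30],[-180,-64,45],[-225,-80,60],[-269,-96,70],[-269,-97,80],[-269,-97,80]],"twist":[[0,0,0.5],[0,0,1],[0,0,1.5],[0,0,2],[0,0,2.4],[0,0,2.7],[0,0,2.7],[0,0,2.7]],"fingers":[70,70,70,70,70,70,70,70]}';python3 go.py .491,-.3855,.043,1.53
```

```text
time: 2.8
position: [0.4888, -0.383, 0.1177]
tool_rot: [-3.138, -0.003, 1.521]
contact_force: [0.0, 0.2, -0.2]
width: 0.0618
2.8 [ 0.4888 -0.383   0.1177] [-3.138e+00 -3.000e-03  1.521e+00] 0.0618 [ 0.   0.2 -0.2] q [-0.7   0.27  1.84  0.    1.04 -0.66]
delta [-2.7, 2.5, 74.7] twist [-0.02, -0.02, -0.07]
```

```bash
python3 -m inch '{"delta_pos":[[-2,2,25],[-2,2,50],[-2,2,75],[-2,2,75],[-2,2,75],[-2,2,75],[-2,2,75],[-2,2,75]],"twist":[[0,0,0],[0,0,0],[0,0,0],[0,0,0],[0,0,0],[0,0,0],[0,0,0],[0,0,0]],"fingers":[70,70,70,70,0,0,0,0]}';python3 -m inch '{"delta_pos":[[0,0,0],[0,0,0],[0,0,0],[0,0,0],[0,0,0],[0,0,0],[0,0,0],[0,0,0]],"twist":[[0,0,-0.5],[0,0,-1.2],[0,0,-1.9],[0,0,-2.6],[0,0,-3.3],[0,0,-4],[0,0,-4.7],[0,0,-5.4]],"fingers":[0,0,0,0,0,0,0,0]}'; python3 go.py
```

```text
time: 3.6
position: [0.4927, -0.3864, 0.0465]
tool_rot: [3.14, 0.002, 1.522]
contact_force: [-0.4, 0.3, 0.0]
width: 0.0316
time: 4.4
position: [0.4884, -0.3872, 0.0457]
tool_rot: [-3.137, -0.003, 2.28]
contact_force: [-12.7, -3.2, 7.2]
width: 0.0138
4.4 [ 0.4884 -0.3872  0.0457] [-3.137e+00 -3.000e-03  2.280e+00] 0.0138 [-12.7  -3.2   7.2] q [-0.71  0.35  1.88 -0.01  0.92 -1.41]
```

```bash
python3 -m inch '{"delta_pos":[[0,0,0],[0,0,0],[0,0,0],[0,0,0],[0,0,0],[0,0,0],[0,0,0],[0,0,0]],"twist":[[0,0,-0.7],[0,0,-1.4],[0,0,-2.1],[0,0,-2.8],[0,0,-3.5],[0,0,-4.2],[0,0,-4.7],[0,0,-4.7]],"fingers":[0,0,0,0,0,0,0,0]}'; python3 go.py
```

```text
time: 5.2
position: [0.4878, -0.3882, 0.0457]
tool_rot: [-3.138, -0.006, 2.933]
contact_force: [-14.1, -6.2, 5.4]
width: 0.0142
5.2 [ 0.4878 -0.3882  0.0457] [-3.138 -0.006  2.933] 0.0142 [-14.1  -6.2   5.4] q [-0.71  0.35  1.88 -0.01  0.92 -2.07]
```

```bash
python3 -c "
from cell import *;print(state()['ft_torque'])"; python3 -m inch '{"delta_pos":[[0,0,0],[0,0,0],[0,0,0]],"twist":[[0,0,-0.3],[0,0,-0.5],[0,0,-0.5]],"fingers":[0,0,0]}'; python3 -c "
from cell import *;print(state()['ft_torque'])"
```

```text
[-1.11299694  2.07362654 -0.5517868 ]
time: 5.5
position: [0.4881, -0.3882, 0.0456]
tool_rot: [-3.139, -0.005, 3.001]
contact_force: [-13.7, -7.2, 5.7]
width: 0.0147
[-1.04026015  2.04370387 -0.74182455]
```

```bash
python3 -m inch '{"delta_pos":[[0,0,0],[0,0,0],[0,0,0],[0,0,-40],[0,0,-80],[0,0,-120],[0,0,-150],[0,0,-150]],"twist":[[0,0,0],[0,0,0],[0,0,0],[0,0,0],[0,0,0],[0,0,0],[0,0,0],[0,0,0]],"fingers":[70,70,70,70,70,70,70,70]}'; python3 -m inch '{"delta_pos":[[0,-48,0],[0,-96,0],[0,-144,0],[0,-192,0],[0,-240,0],[0,-240,0]],"twist":[[0,0,0],[0,0,0],[0,0,0],[0,0,0],[0,0,0],[0,0,0]],"fingers":[50,50,50,50,50,50]}'; sed -i 's/-.2,-1.57\]/-.27,.05]/' m.py; python3 m.py;  python3 go.py
```

```text
time: 6.3
position: [0.4952, -0.3879, 0.2014]
tool_rot: [-3.136, 0.01, 3.003]
contact_force: [0.3, 0.1, 0.6]
width: 0.0614
time: 6.9
position: [0.456, -0.6283, 0.1914]
tool_rot: [-3.141, -0.002, 2.998]
contact_force: [0.5, 0.3, -0.1]
width: 0.0442
tray (array([0.47425886, 0.26611064, 0.20161208]), np.float64(22.549126925362994))
tray (array([0.47471585, 0.26437077, 0.20047147]), np.float64(112.24063949679068))
tray (array([0.47455337, 0.265294  , 0.20017069]), np.float64(140.35537235204265))
deck (array([ 0.63677714, -0.07790995, -0.07224272, -0.02132927, -0.01892364,
       -0.02239778]), np.float64(205.70471620143908))
deck (array([ 0.63153796, -0.07736682, -0.0709438 , -0.01287789, -0.01194281,
       -0.01444299]), np.float64(1066.2428357806812))
deck (array([ 0.63329054, -0.07741786, -0.0676264 , -0.01601902, -0.01456713,
       -0.0180596 ]), np.float64(1294.594643870168))
iso (array([ 0.4867195 , -0.38613225, -0.23695303, -0.02575569]), np.float64(304.3544142057504))
iso (array([ 4.91318180e-01, -3.85301135e-01, -2.59411546e-01, -3.71025716e-04]), np.float64(423.73112242492664))
iso (array([ 0.48818143, -0.38625163, -0.23189678,  0.01758174]), np.float64(761.1120598028879))
7.0 [ 0.4577 -0.6236  0.1921] [ 3.139e+00 -2.000e-03  3.000e+00] 0.0441 [ 0.8 -0.1 -0.4] q [-0.97  0.48  1.4   0.    1.26 -2.4 ]
```

Run:
```python
from h import *
t=Cam("top");s=Cam("scene")
cv2.imwrite("pics/i.png",stack(t.crop(440,165,500,225,6),s.crop(195,95,260,155,6)))
```

```text
(no output)
```

View pics/i.png

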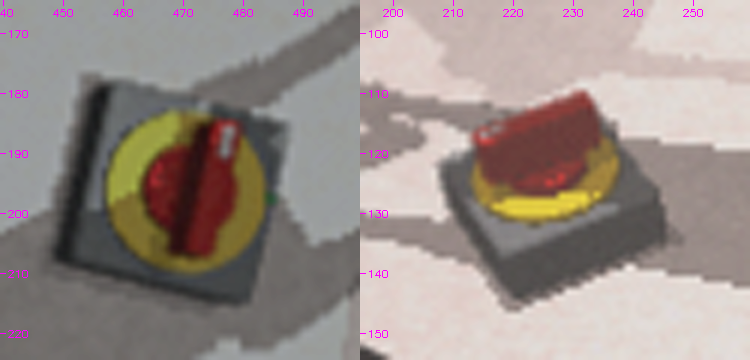

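```bash
python3 go.py .567,-.1256,.12,3.07
```

```text
7.1 [ 0.4587 -0.622   0.1934] [ 3.139e+00 -1.000e-03  3.003e+00] 0.044 [-0.4  0.3  0.3] q [-0.97  0.48  1.4   0.    1.26 -2.4 ]
delta [-38.6, 506.4, 74.5] twist [0.02, -0.01, -0.48]
```

```bash
python3 -m inch '{"delta_pos":[[-4,48,0],[-8,96,0],[-12,144,0],[-16,192,0],[-20,240,0],[-24,288,0],[-28,336,0],[-32,384,0]],"twist":[[0,0,-0.1],[0,0,-0.2],[0,0,-0.3],[0,0,-0.4],[0,0,-0.5],[0,0,-0.5],[0,0,-0.5],[0,0,-0.5]],"fingers":[40,40,40,40,40,40,40,40]}';python3 -m inch '{"delta_pos":[[0,40,10],[0,80,25],[0,110,45],[0,122,65],[0,122,75],[0,122,75]],"twist":[[0,0,0],[0,0,0],[0,0,0],[0,0,0],[0,0,0],[0,0,0]],"fingers":[40,40,40,40,40,40]}';python3 go.py .567,-.1256,.021,3.07
```

```text
time: 7.9
position: [0.5433, -0.2438, 0.1952]
tool_rot: [3.141, 0.001, 3.074]
contact_force: [0.7, -0.2, 0.1]
width: 0.0352
time: 8.5
position: [0.5503, -0.1246, 0.1184]
tool_rot: [3.141, -0.003, 3.074]
contact_force: [0.5, 1.2, 0.1]
width: 0.0354
8.5 [ 0.5503 -0.1246  0.1184] [ 3.141e+00 -3.000e-03  3.074e+00] 0.0354 [0.5 1.2 0.1] q [-0.27  0.16  1.96 -0.    1.02 -1.77]
delta [-17.0, 0.1, 97.3] twist [0.0, -0.02, 0.03]
```

```bash
python3 -m inch '{"delta_pos":[[-10,0,10],[-17,0,30],[-17,0,55],[-17,0,80],[-17,0,97],[-17,0,97],[-17,0,97]],"twist":[[0,0,0],[0,0,0],[0,0,0],[0,0,0],[0,0,0],[0,0,0],[0,0,0]],"fingers":[40,40,40,40,40,40,40]}';python3 go.py .567,-.1256,.021,3.07
python3 - <<'E'
from h import *
t=Cam("top");s=Cam("scene")
cv2.imwrite("pics/g2.png",stack(t.crop(350,130,410,190,6),s.crop(230,150,300,220,6)))
E
```

```text
time: 9.2
position: [0.5699, -0.1282, 0.0232]
tool_rot: [-3.141, 0.001, 3.071]
contact_force: [-0.2, -1.0, -0.1]
width: 0.0352
9.2 [ 0.5699 -0.1282  0.0232] [-3.141e+00  1.000e-03  3.071e+00] 0.0352 [-0.2 -1.  -0.1] q [-0.26  0.32  1.98 -0.    0.85 -1.76]
delta [3.1, 2.4, 2.2] twist [-0.0, 0.01, 0.01]
```

View pics/g2.png

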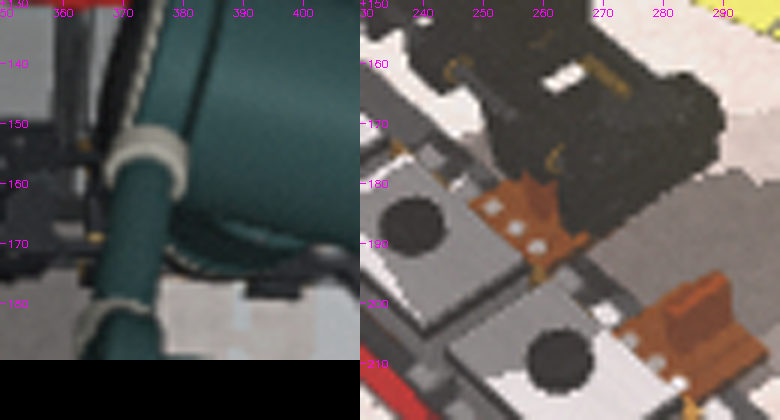

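```bash
python3 -m inch '{"delta_pos":[[0,1,1],[0,1,1],[0,1,1],[0,1,1],[0,1,1],[0,1,1],[0,1,1]],"twist":[[0,0,0],[0,0,0],[0,0,0],[0,0,0],[0,0,0],[0,0,0],[0,0,0]],"fingers":[0,0,0,0,0,0,0]}';python3 go.py .567,-.1256,.021,3.07
```

```text
time: 10.0
position: [0.5694, -0.1264, 0.0224]
tool_rot: [-3.141, 0.001, 3.072]
contact_force: [-1.0, -1.5, 6.1]
width: 0.0097
10.0 [ 0.5694 -0.1264  0.0224] [-3.141e+00  1.000e-03  3.072e+00] 0.0097 [-1.  -1.5  6.1] q [-0.26  0.32  1.98 -0.    0.85 -1.76]
delta [2.5, 0.6, 1.4] twist [-0.0, 0.0, 0.01]
```

```bash
python3 -m inch '{"delta_pos":[[6,0,-0.5],[14,0,-0.5],[24,0,-0.5],[36,0,-0.5],[48,0,-0.5],[60,0,-0.5],[74,0,-0.5],[88,0,-0.5]],"twist":[[0,0,0],[0,0,0],[0,0,0],[0,0,0],[0,0,0],[0,0,0],[0,0,0],[0,0,0]],"fingers":[0,0,0,0,0,0,0,0]}';python3 -m inch '{"delta_pos":[[14,0,0],[22,0,0],[22,0,-10],[22,0,-30],[22,0,-60],[22,0,-80],[22,0,-80],[22,0,-80]],"twist":[[0,0,0],[0,0,0],[0,0,0],[0,0,0],[0,0,0],[0,0,0],[0,0,0],[0,0,0]],"fingers":[0,0,0,0,0,0,0,0]}';python3 go.py
python3 - <<'E'
from h import *
t=Cam("top");s=Cam("scene")
cv2.imwrite("pics/p2.png",stack(t.crop(340,110,440,230,4),s.crop(190,100,290,230,4)))
E
```

```text
time: 10.8
position: [0.4793, -0.1198, 0.0221]
tool_rot: [3.141, -0.001, 3.072]
contact_force: [0.5, 1.2, 0.8]
width: 0.0096
time: 11.6
position: [0.4599, -0.1187, 0.1028]
tool_rot: [-3.141, 0.001, 3.072]
contact_force: [-0.3, 0.5, -0.5]
width: 0.0099
11.6 [ 0.4599 -0.1187  0.1028] [-3.141e+00  1.000e-03  3.072e+00] 0.0099 [-0.3  0.5 -0.5] q [-0.31  0.01  2.16 -0.    0.97 -1.81]
```

View pics/p2.png

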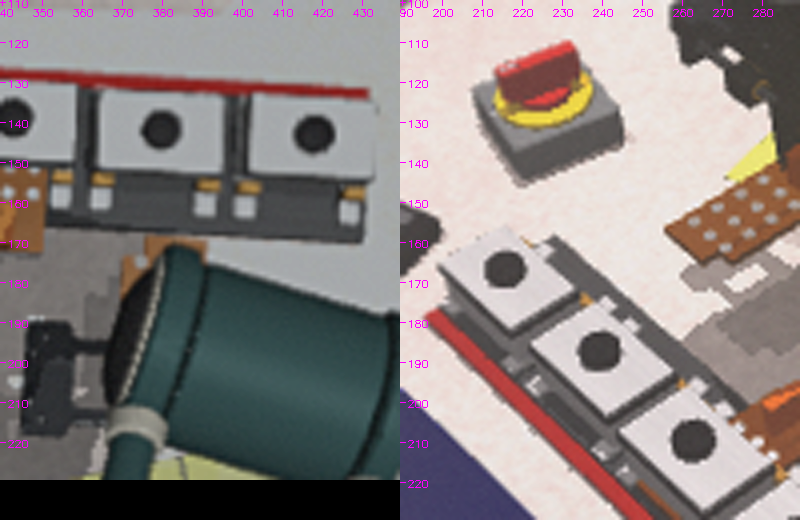

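```bash
python3 go.py .45,.1,.15,2.4 .4334,.302,.12,1.772
```

```text
11.7 [ 0.4585 -0.1183  0.1012] [ 3.141e+00 -2.000e-03  3.072e+00] 0.0095 [-0.6 -0.  -0.8] q [-0.31  0.02  2.16  0.    0.97 -1.81]
delta [23.8, 217.2, -48.7] twist [-0.0, -0.02, 4.81]
delta [54.3, 417.5, -18.5] twist [-0.01, -0.01, 9.31]
```

```bash
python3 -m inch '{"delta_pos":[[0,20,-30],[4,60,-45],[8,100,-45],[13,145,-45],[18,190,-45],[23,235,-45],[30,280,-45],[36,320,-45]],"twist":[[0,0,0.2],[0,0,0.9],[0,0,1.8],[0,0,2.7],[0,0,3.6],[0,0,4.6],[0,0,5.6],[0,0,6.6]],"fingers":[0,0,0,0,0,0,0,0]}'; python3 go.py .4334,.302,.08,1.772
```

```text
time: 12.5
position: [0.445, 0.1994, 0.1456]
tool_rot: [-3.139, -0.001, 2.176]
contact_force: [0.6, 0.4, -0.3]
width: 0.0096
12.5 [0.445  0.1994 0.1456] [-3.139e+00 -1.000e-03  2.176e+00] 0.0096 [ 0.6  0.4 -0.3] q [ 0.37 -0.01  2.09 -0.    1.06 -0.24]
delta [91.0, 49.0, 65.6] twist [-0.02, -0.0, 2.89]
```

```bash
python3 -m inch '{"delta_pos":[[30,15,10],[60,32,25],[91,49,45],[91,49,65],[91,49,75],[91,49,75],[91,49,75],[91,49,75]],"twist":[[0,0,0.9],[0,0,1.8],[0,0,2.5],[0,0,2.9],[0,0,2.9],[0,0,2.9],[0,0,2.9],[0,0,2.9]],"fingers":[0,0,0,0,0,0,0,0]}'; python3 go.py .4334,.302,.05,1.772
python3 - <<'E'
from fit import *
t=Cam("top");s=Cam("scene"); st=state(); np.save("p.npy",st["position"])
p=st["position"]; yaw=st["tool_rot"][2]; zb=p[2]-.010
ims=[]
for c,r,k in((t,(195,140,290,260),4),(s,(330,180,450,300),4)):
    im=c.crop(*r,k); a=yaw+np.pi
    for e in(-.003,0,.003):
        T=(p[0]-np.cos(a)*(e-.044),p[1]-np.sin(a)*(e-.044),a)
        uv=c.proj(box(T,(0,0),(.12,.056),zb,zb+.006)[1]); uv=((uv-np.array(r[:2])+.5)*k)
        cv2.polylines(im,[np.round(uv).astype(int)],True,(0,255,0) if e==0 else (255,255,0),1)
    ims.append(im)
cv2.imwrite("pics/h2.png",stack(*ims))
E
```

```text
time: 13.3
position: [0.4352, 0.3004, 0.0732]
tool_rot: [3.14, -0.0, 1.776]
contact_force: [0.6, 0.0, -0.0]
width: 0.0099
13.3 [0.4352 0.3004 0.0732] [ 3.14  -0.     1.776] 0.0099 [ 0.6  0.  -0. ] q [ 0.56  0.15  2.07 -0.    0.92  0.35]
delta [2.0, -1.5, 23.2] twist [0.01, -0.0, 0.03]
```

View pics/h2.png

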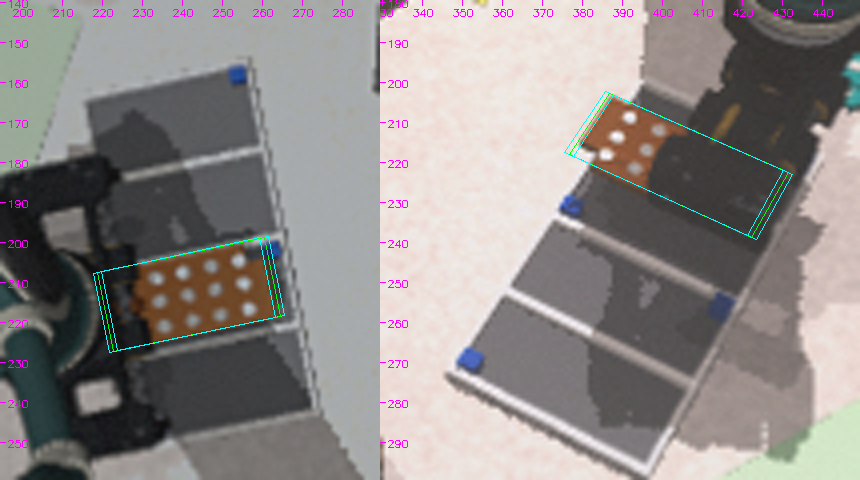

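```bash
cat > hand.py <<'E'
# fits card held by tool: e = fin centre offset along tool x (m), f along tool y; sgn=-1: card +x is opposite to tool x
from fit import *
import sys
sgn=float(sys.argv[1]); ztop=float(sys.argv[2]) if len(sys.argv)>2 else None
t=Cam("top");s=Cam("scene");ps=[];ys=[]
st=state(); p=st["position"].copy(); yaw=st["tool_rot"][2]
a=yaw+(np.pi if sgn<0 else 0); zb=p[2]-.010
d=np.array([np.cos(a),np.sin(a)]);n=np.array([-d[1],d[0]])
def lab(rn,q):
    o=p[:2]+d*(.044+q[0])+n*q[1]; T=(*o,a+(q[2] if len(q)>2 else 0))
    L=np.zeros(rn.sh,np.uint8); L[rn.poly(np.vstack(box(T,(0,0),(.12,.056),zb,zb+.006)))]=1
    b=box(T,(.0535,.0215),(.013,.013),zb,zb+.006); L[rn.poly(b[0])&rn.poly(b[1])]=0
    V=rn.poly(np.vstack(box((*(p[:2]+d*.044),a),(.030,0),(.1,.09),zb,zb+.006)))
    return L,V,2
for c in(t,s):
    im=c.img.astype(int); g=np.clip((im[:,:,2]-im[:,:,0])*2,0,255).astype(np.uint8); g[im[:,:,2]-im[:,:,0]<0]=0
    # white blister dots -> fill by closing
    g=cv2.morphologyEx(g,cv2.MORPH_CLOSE,np.ones((5,5)))
    c.img=cv2.merge([g]*3)
    uv=c.proj(np.array([[*(p[:2]+d*x+n*y),zb] for x in(-.0,.13) for y in(-.06,.06)])); lo=uv.min(0).astype(int);hi=uv.max(0).astype(int)+1
    c.roi=(*lo,*hi)
for cs in([t],[s],[t,s]):
    q,f=fit(cs,[c.roi for c in cs],lab,[0,0],[.004,.004]); print("along card x",round(q[0],4),"along card y",round(q[1],4),"cost",round(f,1))
print(p,yaw)
E
python3 hand.py -1
```

```text
along card x -0.003 along card y -0.0007 cost 25.6
along card x -0.001 along card y 0.0001 cost 822.7
along card x -0.003 along card y -0.0007 cost 862.9
[0.4351983  0.30063975 0.07337341] 1.7760321045136194
```

```bash
python3 go.py .4339,.2999,.032,1.772
```

```text
13.5 [0.4352 0.3006 0.0734] [ 3.140e+00 -1.000e-03  1.776e+00] 0.0097 [ 0.8  0.4 -0.9] q [ 0.56  0.15  2.07 -0.    0.92  0.35]
delta [-0.5, -1.5, 41.4] twist [0.01, -0.0, 0.03]
```

```bash
python3 -m inch '{"delta_pos":[[-0.5,-1.5,8],[-0.5,-1.5,16],[-0.5,-1.5,24],[-0.5,-1.5,32],[-0.5,-1.5,40],[-0.5,-1.5,41],[-0.5,-1.5,41],[-0.5,-1.5,41]],"twist":[[0,0,0],[0,0,0],[0,0,0],[0,0,0],[0,0,0],[0,0,0],[0,0,0],[0,0,0]],"fingers":[0,0,0,0,0,0,0,0]}'; python3 go.py .4339,.2999,.014,1.772; python3 hand.py -1
```

```text
time: 14.3
position: [0.4333, 0.3, 0.0315]
tool_rot: [3.141, -0.0, 1.777]
contact_force: [0.3, -0.2, -0.2]
width: 0.0097
14.3 [0.4333 0.3    0.0315] [ 3.141 -0.     1.777] 0.0097 [ 0.3 -0.2 -0.2] q [0.56 0.21 2.09 0.   0.84 0.35]
delta [-0.2, 0.6, 17.5] twist [0.0, -0.0, 0.03]
along card x -0.0029 along card y -0.0012 cost 35.3
along card x -0.0027 along card y 0.0005 cost 833.0
along card x -0.0029 along card y -0.001 cost 875.7
[0.4334315  0.30010644 0.03180999] 1.7765875836695932
```

```bash
python3 -m inch '{"delta_pos":[[0,0.5,4],[0,0.5,8],[0,0.5,11],[0,0.5,14],[0,0.5,16],[0,0.5,17.5],[0,0.5,17.5]],"twist":[[0,0,0],[0,0,0],[0,0,0],[0,0,0],[0,0,0],[0,0,0],[0,0,0]],"fingers":[0,0,0,0,0,0,0]}'; python3 go.py .4339,.2999,.014,1.772
```

```text
time: 15.1
position: [0.4335, 0.2999, 0.0144]
tool_rot: [-3.141, 0.0, 1.777]
contact_force: [-2.2, -1.0, 3.9]
width: 0.0094
15.1 [0.4335 0.2999 0.0144] [-3.141  0.     1.777] 0.0094 [-2.2 -1.   3.9] q [ 0.56  0.24  2.1  -0.    0.8   0.35]
delta [-0.1, 0.3, 0.4] twist [-0.0, 0.0, 0.03]
```

```bash
python3 -m inch '{"delta_pos":[[0,0,0],[0,0,0],[0,0,0],[0,0,-20],[0,0,-60],[0,0,-100],[0,0,-140],[0,0,-140]],"twist":[[0,0,0],[0,0,0],[0,0,0],[0,0,0],[0,0,0],[0,0,0],[0,0,0],[0,0,0]],"fingers":[35,35,35,35,35,35,35,35]}'; python3 go.py .565,-.0213,.15,-.07
```

```text
time: 15.9
position: [0.4375, 0.3025, 0.1606]
tool_rot: [3.13, -0.004, 1.777]
contact_force: [1.0, -0.1, 0.6]
width: 0.0306
15.9 [0.4375 0.3025 0.1606] [ 3.13  -0.004  1.777] 0.0306 [ 1.  -0.1  0.6] q [0.56 0.05 2.   0.   1.08 0.35]
delta [-343.0, 58.6, 9.8] twist [0.03, -0.1, 13.23]
```

```bash
python3 -m inch '{"delta_pos":[[-20,3,0],[-60,8,0],[-100,14,0],[-140,20,0],[-180,26,0],[-210,32,0],[-240,38,0],[-270,44,0]],"twist":[[0,0,0.8],[0,0,1.8],[0,0,2.8],[0,0,3.8],[0,0,4.8],[0,0,5.8],[0,0,6.8],[0,0,7.8]],"fingers":[40,40,40,40,40,40,40,40]}'; python3 go.py .565,-.0213,.15,-.07
python3 - <<'E'
from h import *
t=Cam("top");s=Cam("scene")
cv2.imwrite("pics/v3.png",stack(t.crop(195,140,290,260,4),s.crop(330,180,450,300,4)))
E
```

```text
time: 16.7
position: [0.5315, 0.0432, 0.1528]
tool_rot: [-3.141, 0.001, 0.681]
contact_force: [-1.2, 1.0, -0.3]
width: 0.0352
16.7 [0.5315 0.0432 0.1528] [-3.141e+00  1.000e-03  6.810e-01] 0.0352 [-1.2  1.  -0.3] q [0.03 0.07 2.   0.   1.08 0.92]
delta [-14.7, 71.2, 2.8] twist [-0.0, 0.01, 5.38]
```

View pics/v3.png

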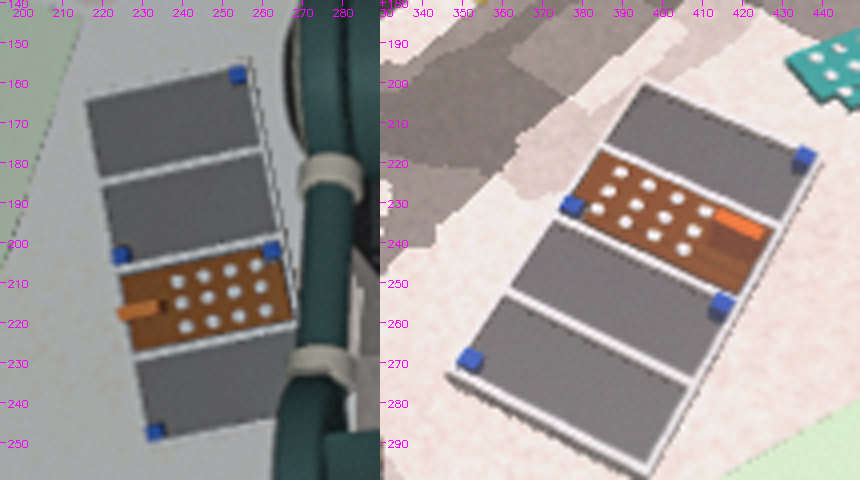

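```bash
python3 -m inch '{"delta_pos":[[-5,15,0],[-8,35,0],[-12,55,0],[-15,71,0],[-15,71,0],[-15,71,0],[-15,71,0]],"twist":[[0,0,0.8],[0,0,1.7],[0,0,2.6],[0,0,3.5],[0,0,4.5],[0,0,5.4],[0,0,5.4]],"fingers":[40,40,40,40,40,40,40]}'; python3 go.py .5735,-.0208,.0225,-.07
python3 - <<'E'
from h import *
t=Cam("top");s=Cam("scene")
cv2.imwrite("pics/v4.png",stack(t.crop(280,115,400,200,3),s.crop(190,140,340,280,3)))
E
```

```text
time: 17.5
position: [0.5645, -0.019, 0.1529]
tool_rot: [-3.141, 0.002, -0.065]
contact_force: [0.2, -0.7, -0.2]
width: 0.0354
17.5 [ 0.5645 -0.019   0.1529] [-3.141e+00  2.000e-03 -6.500e-02] 0.0354 [ 0.2 -0.7 -0.2] q [-0.08  0.13  1.93  0.    1.08  1.56]
delta [9.3, 1.2, 130.4] twist [-0.0, 0.01, 0.04]
```

View pics/v4.png

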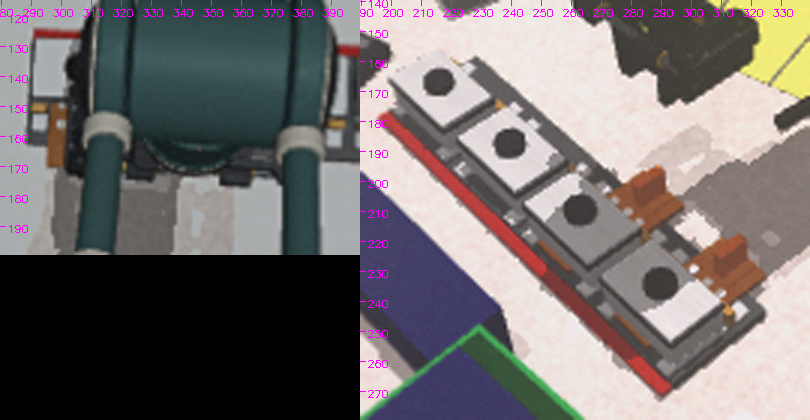

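```bash
python3 -m inch '{"delta_pos":[[10,1,25],[10,1,55],[10,1,85],[10,1,110],[10,1,125],[10,1,130],[10,1,130]],"twist":[[0,0,0],[0,0,0],[0,0,0],[0,0,0],[0,0,0],[0,0,0],[0,0,0]],"fingers":[40,40,40,40,40,40,40]}'; python3 go.py .5745,-.0208,.0225,-.07;python3 -m inch '{"delta_pos":[[0,0,0],[0,0,0],[0,0,0],[0,0,0],[0,0,0],[0,0,0],[0,0,0]],"twist":[[0,0,0],[0,0,0],[0,0,0],[0,0,0],[0,0,0],[0,0,0],[0,0,0]],"fingers":[0,0,0,0,0,0,0]}'
```

```text
time: 18.3
position: [0.5749, -0.0212, 0.0235]
tool_rot: [-3.142, 0.001, -0.065]
contact_force: [0.5, -0.5, 0.3]
width: 0.0353
18.3 [ 0.5749 -0.0212  0.0235] [-3.142e+00  1.000e-03 -6.500e-02] 0.0353 [ 0.5 -0.5  0.3] q [-0.08  0.3   1.99  0.    0.85  1.56]
delta [-0.4, -0.3, 1.0] twist [-0.0, 0.01, 0.03]
time: 19.0
position: [0.576, -0.0215, 0.025]
tool_rot: [3.142, -0.002, -0.066]
contact_force: [-1.0, -0.5, 6.5]
width: 0.0097
```

```bash
python3 -m inch '{"delta_pos":[[-6,0,0],[-14,0,0],[-24,0,0],[-36,0,0],[-48,0,0],[-60,0,0],[-74,0,0],[-88,0,0]],"twist":[[0,0,0],[0,0,0],[0,0,0],[0,0,0],[0,0,0],[0,0,0],[0,0,0],[0,0,0]],"fingers":[0,0,0,0,0,0,0,0]}';python3 -m inch '{"delta_pos":[[-14,0,0],[-22,0,0],[-22,0,-10],[-22,0,-30],[-22,0,-60],[-22,0,-90],[-22,0,-110],[-22,0,-120]],"twist":[[0,0,0],[0,0,0],[0,0,0],[0,0,0],[0,0,0],[0,0,0],[0,0,0],[0,0,0]],"fingers":[0,0,0,0,0,0,0,0]}';python3 go.py .52,.2305,.1,1.772 .52,.2305,.05,1.772
```

```text
time: 19.8
position: [0.4862, -0.0155, 0.0239]
tool_rot: [3.142, 0.0, -0.066]
contact_force: [0.5, -0.3, 2.8]
width: 0.0095
time: 20.6
position: [0.4668, -0.0142, 0.1466]
tool_rot: [3.142, -0.004, -0.066]
contact_force: [0.6, 0.0, -0.4]
width: 0.0095
20.6 [ 0.4668 -0.0142  0.1466] [ 3.142 -0.004 -0.066] 0.0095 [ 0.6  0.  -0.4] q [-0.08 -0.06  2.13  0.    1.06  1.55]
delta [36.7, -247.7, 46.7] twist [0.02, -0.02, -13.17]
delta [36.5, -247.7, 96.7] twist [0.02, -0.02, -13.17]
```

```bash
python3 -m inch '{"delta_pos":[[0,-10,0],[2,-35,0],[6,-65,0],[10,-100,0],[15,-135,0],[20,-170,0],[26,-200,0],[32,-225,0]],"twist":[[0,0,-0.8],[0,0,-1.8],[0,0,-2.8],[0,0,-3.8],[0,0,-4.8],[0,0,-5.8],[0,0,-6.8],[0,0,-7.6]],"fingers":[0,0,0,0,0,0,0,0]}'; python3 go.py .5156,.229,.075,1.772
```

```text
time: 21.4
position: [0.5118, 0.2098, 0.1431]
tool_rot: [-3.14, 0.001, 1.001]
contact_force: [0.7, 0.6, 0.1]
width: 0.0094
21.4 [0.5118 0.2098 0.1431] [-3.140e+00  1.000e-03  1.001e+00] 0.0094 [0.7 0.6 0.1] q [0.34 0.12 1.96 0.   1.06 0.91]
delta [18.3, -7.1, 68.1] twist [-0.01, 0.01, -5.52]
```

```bash
python3 -m inch '{"delta_pos":[[4,-1,5],[8,-3,10],[12,-5,20],[16,-7,35],[18,-7,50],[18,-7,65],[18,-7,68],[18,-7,68]],"twist":[[0,0,-0.9],[0,0,-1.9],[0,0,-2.9],[0,0,-3.9],[0,0,-4.8],[0,0,-5.5],[0,0,-5.5],[0,0,-5.5]],"fingers":[0,0,0,0,0,0,0,0]}'; python3 go.py .5156,.229,.034,1.772; python3 hand.py 1
```

```text
time: 22.2
position: [0.5152, 0.2268, 0.0747]
tool_rot: [-3.139, 0.001, 1.76]
contact_force: [0.2, 0.5, -0.1]
width: 0.0097
22.2 [0.5152 0.2268 0.0747] [-3.139e+00  1.000e-03  1.760e+00] 0.0097 [ 0.2  0.5 -0.1] q [ 0.37  0.21  1.99 -0.    0.94  0.18]
delta [2.1, 1.0, 40.7] twist [-0.02, 0.0, -0.08]
along card x 0.0143 along card y -0.0121 cost 129.6
along card x 0.0056 along card y 0.0019 cost 595.1
along card x 0.007 along card y 0.0019 cost 736.0
[0.51648282 0.22723844 0.07625505] 1.7609082248601753
```

```bash
sed -i 's/(.1,.09),zb/(.1,.066),zb/; s/^zb=/zb=/; s/p\[2\]-.010/p[2]-.0115/' hand.py
cat >> hand.py <<'E'
ims=[]
t=Cam("top");s=Cam("scene")
for c,r,k in((t,(195,140,290,260),4),(s,(330,180,450,300),4)):
    im=c.crop(*r,k)
    for e in(-.004,0,.004):
        T=(*(p[:2]+d*(.044+e)),a)
        uv=c.proj(box(T,(0,0),(.12,.056),zb,zb+.006)[1]); uv=((uv-np.array(r[:2])+.5)*k)
        cv2.polylines(im,[np.round(uv).astype(int)],True,(0,255,0) if e==0 else (255,255,0),1)
    ims.append(im)
cv2.imwrite(f"pics/hand{int(st['time']*10)}.png",stack(*ims)); print(f"pics/hand{int(st['time']*10)}.png")
E
python3 hand.py 1; cp pics/hand22*.png pics/hh1.png
```

```text
along card x -0.0131 along card y 0.0092 cost 159.5
along card x 0.0052 along card y 0.0024 cost 165.4
along card x 0.0071 along card y 0.0023 cost 331.4
[0.5168919  0.22739513 0.07678537] 1.7615421017161015
pics/hand224.png
```

View pics/hh1.png

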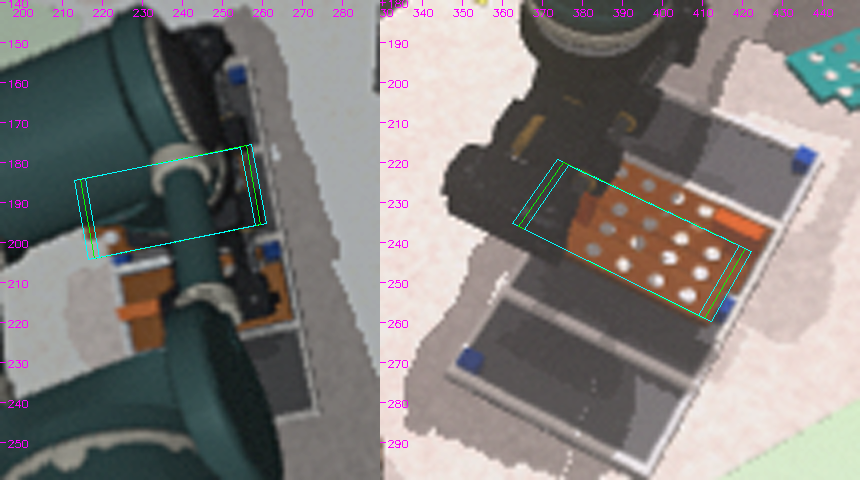

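```bash
python3 go.py .5165,.225,.032,1.772
```

```text
22.5 [0.5168 0.2274 0.0767] [ 3.14  -0.     1.762] 0.0096 [-0.6  0.5 -0.8] q [0.37 0.21 1.99 0.   0.94 0.18]
delta [-2.3, -0.8, 44.7] twist [0.01, -0.0, -0.07]
```

```bash
python3 -m inch '{"delta_pos":[[-2,-1,10],[-2,-1,20],[-2,-1,30],[-2,-1,40],[-2,-1,44],[-2,-1,44],[-2,-1,44],[-2,-1,44]],"twist":[[0,0,0],[0,0,0],[0,0,-0.1],[0,0,-0.1],[0,0,-0.1],[0,0,-0.1],[0,0,-0.1],[0,0,-0.1]],"fingers":[0,0,0,0,0,0,0,0]}'; python3 go.py; python3 hand.py 1; cp pics/hand23*.png pics/hh2.png
```

```text
time: 23.3
position: [0.5161, 0.2252, 0.0323]
tool_rot: [3.141, -0.0, 1.777]
contact_force: [-0.4, -1.0, -0.7]
width: 0.01
23.3 [0.5161 0.2252 0.0323] [ 3.141 -0.     1.777] 0.01 [-0.4 -1.  -0.7] q [ 0.37  0.27  2.02 -0.    0.85  0.16]
along card x -0.0015 along card y -0.002 cost 209.0
along card x 0.0026 along card y 0.0024 cost 114.0
along card x 0.0024 along card y 0.0019 cost 336.2
[0.51609389 0.22524171 0.03246033] 1.7765951355803762
pics/hand234.png
```

View pics/hh2.png

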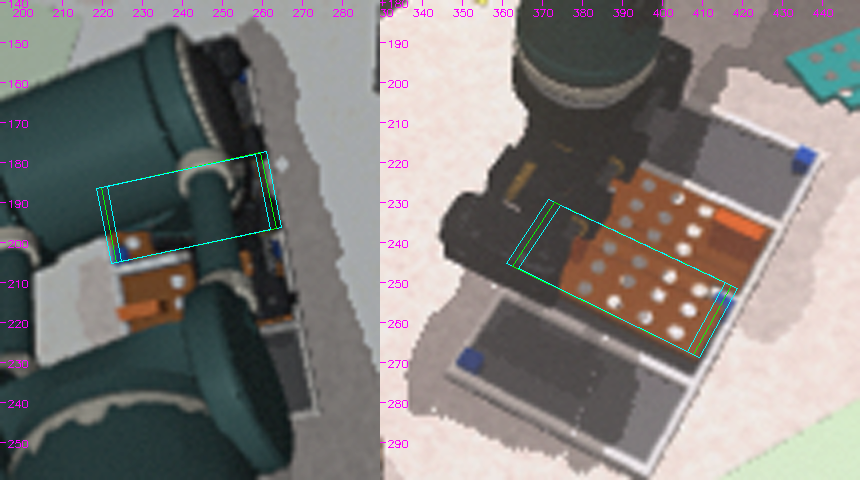

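```bash
python3 -m inch '{"delta_pos":[[0,0,4],[0,0,8],[0,0,11],[0,0,13],[0,0,15],[0,0,15.5],[0,0,15.5]],"twist":[[0,0,0],[0,0,0],[0,0,0],[0,0,0],[0,0,0],[0,0,0],[0,0,0]],"fingers":[0,0,0,0,0,0,0]}'; python3 go.py .5163,.2256,.015,1.772
```

```text
time: 24.2
position: [0.5157, 0.2251, 0.017]
tool_rot: [-3.142, 0.0, 1.777]
contact_force: [-1.8, -0.8, 3.9]
width: 0.0097
24.2 [0.5157 0.2251 0.017 ] [-3.142  0.     1.777] 0.0097 [-1.8 -0.8  3.9] q [ 0.37  0.29  2.02 -0.    0.83  0.16]
delta [0.4, 0.7, 2.0] twist [-0.0, 0.0, 0.03]
```

```bash
python3 -m inch '{"delta_pos":[[0,0,0],[0,0,0],[0,0,0],[0,0,-20],[0,0,-60],[0,0,-100],[0,0,-135],[0,0,-135]],"twist":[[0,0,0],[0,0,0],[0,0,0],[0,0,0],[0,0,0],[0,0,0],[0,0,0],[0,0,0]],"fingers":[35,35,35,35,35,35,35,35]}'; python3 go.py .575,.0835,.15,-.07
```

```text
time: 25.0
position: [0.5196, 0.2266, 0.1576]
tool_rot: [3.131, -0.002, 1.777]
contact_force: [-0.0, -0.2, 0.5]
width: 0.0311
25.0 [0.5196 0.2266 0.1576] [ 3.131e+00 -2.000e-03  1.777e+00] 0.0311 [-0.  -0.2  0.5] q [0.37 0.12 1.93 0.   1.08 0.16]
delta [-151.4, 24.9, 7.6] twist [0.04, -0.08, 13.22]
```

```bash
python3 -m inch '{"delta_pos":[[-10,2,0],[-30,6,0],[-50,10,0],[-70,14,0],[-90,18,0],[-110,20,0],[-130,23,0],[-150,25,0]],"twist":[[0,0,0.8],[0,0,1.8],[0,0,2.8],[0,0,3.8],[0,0,4.8],[0,0,5.8],[0,0,6.8],[0,0,7.8]],"fingers":[40,40,40,40,40,40,40,40]}'; python3 go.py .58,.0838,.12,-.07 .584,.0838,.0225,-.07
python3 - <<'E'
from h import *
t=Cam("top");s=Cam("scene")
cv2.imwrite("pics/v5.png",stack(t.crop(195,140,290,260,4),s.crop(270,180,450,300,4)))
E
```

```text
time: 25.8
position: [0.5702, 0.0824, 0.1499]
tool_rot: [-3.141, 0.002, 0.682]
contact_force: [0.3, 1.0, -0.1]
width: 0.0352
25.8 [0.5702 0.0824 0.1499] [-3.141e+00  2.000e-03  6.820e-01] 0.0352 [ 0.3  1.  -0.1] q [0.1  0.15 1.91 0.   1.08 0.99]
delta [8.5, 5.1, 29.9] twist [-0.0, 0.01, 5.38]
delta [11.8, 7.7, 127.4] twist [-0.0, 0.01, 5.38]
```

View pics/v5.png

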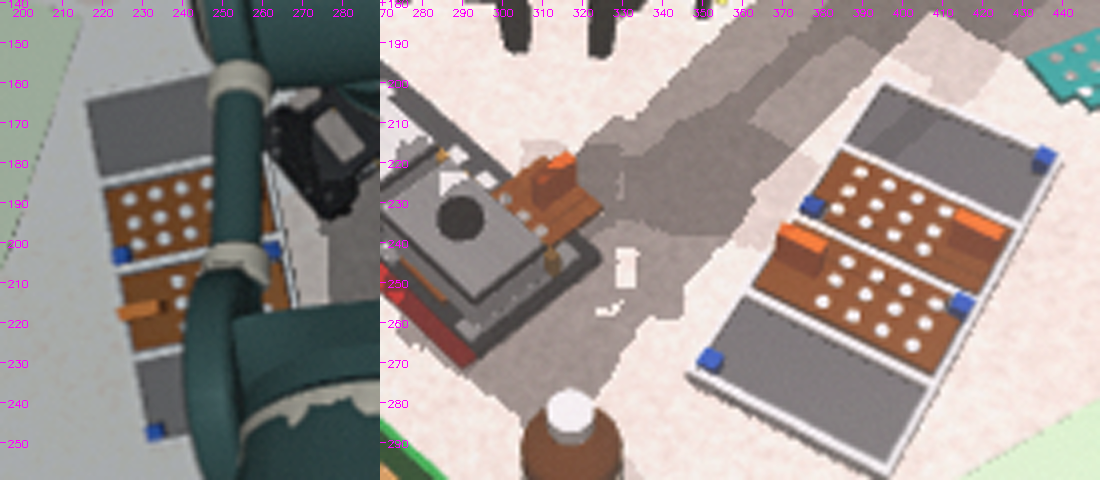

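```bash
python3 -m inch '{"delta_pos":[[2,1,5],[4,2,10],[6,4,15],[9,5,20],[10,6,25],[11,7,30],[11,7,30],[11,7,30]],"twist":[[0,0,0.9],[0,0,1.8],[0,0,2.7],[0,0,3.6],[0,0,4.6],[0,0,5.4],[0,0,5.4],[0,0,5.4]],"fingers":[40,40,40,40,40,40,40,40]}'; python3 go.py .584,.0838,.0225,-.07
```

```text
time: 26.7
position: [0.583, 0.0854, 0.1206]
tool_rot: [3.142, 0.001, -0.062]
contact_force: [-0.2, -0.3, 0.1]
width: 0.0349
26.7 [0.583  0.0854 0.1206] [ 3.142e+00  1.000e-03 -6.200e-02] 0.0349 [-0.2 -0.3  0.1] q [0.1  0.2  1.91 0.   1.03 1.74]
delta [1.2, 1.5, 98.1] twist [0.0, 0.01, 0.06]
```

```bash
python3 -m inch '{"delta_pos":[[1,1.5,25],[1,1.5,50],[1,1.5,75],[1,1.5,90],[1,1.5,98],[1,1.5,98],[1,1.5,98]],"twist":[[0,0,0.05],[0,0,0.05],[0,0,0.05],[0,0,0.05],[0,0,0.05],[0,0,0.05],[0,0,0.05]],"fingers":[40,40,40,40,40,40,40]}'; python3 go.py .584,.0838,.0225,-.07;python3 -m inch '{"delta_pos":[[0,0,0],[0,0,0],[0,0,0],[0,0,0],[0,0,0],[0,0,0],[0,0,0]],"twist":[[0,0,0],[0,0,0],[0,0,0],[0,0,0],[0,0,0],[0,0,0],[0,0,0]],"fingers":[0,0,0,0,0,0,0]}'
```

```text
time: 27.4
position: [0.5854, 0.0834, 0.0242]
tool_rot: [-3.141, -0.001, -0.073]
contact_force: [0.9, -0.4, 0.7]
width: 0.0359
27.4 [0.5854 0.0834 0.0242] [-3.141e+00 -1.000e-03 -7.300e-02] 0.0359 [ 0.9 -0.4  0.7] q [0.1  0.33 1.96 0.   0.85 1.74]
delta [-1.4, -0.3, 1.7] twist [-0.0, -0.01, -0.02]
time: 28.1
position: [0.585, 0.0834, 0.024]
tool_rot: [-3.141, -0.001, -0.073]
contact_force: [-2.1, 0.4, 5.8]
width: 0.0099
```

```bash
python3 -m inch '{"delta_pos":[[-6,0,0],[-14,0,0],[-24,0,0],[-36,0,0],[-48,0,0],[-60,0,0],[-74,0,0],[-88,0,0]],"twist":[[0,0,0],[0,0,0],[0,0,0],[0,0,0],[0,0,0],[0,0,0],[0,0,0],[0,0,0]],"fingers":[0,0,0,0,0,0,0,0]}';python3 -m inch '{"delta_pos":[[-14,0,0],[-22,0,0],[-22,0,-10],[-22,0,-30],[-22,0,-60],[-22,0,-90],[-22,0,-110],[-22,0,-120]],"twist":[[0,0,0],[0,0,0],[0,0,0],[0,0,0],[0,0,0],[0,0,0],[0,0,0],[0,0,0]],"fingers":[0,0,0,0,0,0,0,0]}';python3 go.py .3863,.203,.12,1.772
```

```text
time: 28.9
position: [0.4954, 0.0898, 0.0233]
tool_rot: [3.141, 0.0, -0.073]
contact_force: [0.6, 0.1, 1.8]
width: 0.0098
time: 29.7
position: [0.4764, 0.0916, 0.1462]
tool_rot: [-3.141, -0.004, -0.073]
contact_force: [0.9, -0.3, -1.5]
width: 0.0099
29.7 [0.4764 0.0916 0.1462] [-3.141 -0.004 -0.073] 0.0099 [ 0.9 -0.3 -1.5] q [ 0.14 -0.02  2.1  -0.    1.06  1.78]
delta [-98.1, -104.5, 25.9] twist [0.02, -0.02, -13.22]
```

```bash
python3 -m inch '{"delta_pos":[[-5,-5,0],[-18,-18,0],[-31,-32,0],[-44,-46,0],[-57,-60,0],[-70,-74,0],[-80,-85,5],[-90,-95,10]],"twist":[[0,0,-0.8],[0,0,-1.8],[0,0,-2.8],[0,0,-3.8],[0,0,-4.8],[0,0,-5.8],[0,0,-6.8],[0,0,-7.8]],"fingers":[0,0,0,0,0,0,0,0]}'; python3 go.py .3861,.2036,.075,1.772
```

```text
time: 30.5
position: [0.3913, 0.1931, 0.1329]
tool_rot: [-3.141, 0.001, 1.022]
contact_force: [-0.1, -0.3, -0.6]
width: 0.0095
30.5 [0.3913 0.1931 0.1329] [-3.141e+00  1.000e-03  1.022e+00] 0.0095 [-0.1 -0.3 -0.6] q [ 0.4  -0.1   2.2   0.    1.04  0.95]
delta [6.3, -9.8, 57.9] twist [-0.01, 0.0, -5.37]
```

```bash
python3 -m inch '{"delta_pos":[[1,-2,5],[2,-4,10],[4,-6,20],[5,-8,30],[6,-10,40],[6,-10,50],[6,-10,58],[6,-10,58]],"twist":[[0,0,-0.9],[0,0,-1.9],[0,0,-2.9],[0,0,-3.9],[0,0,-4.8],[0,0,-5.4],[0,0,-5.4],[0,0,-5.4]],"fingers":[0,0,0,0,0,0,0,0]}'; python3 go.py .3861,.2036,.034,1.772; python3 hand.py 1
```

```text
time: 31.3
position: [0.3854, 0.2025, 0.0739]
tool_rot: [-3.138, 0.001, 1.768]
contact_force: [0.9, -0.4, -0.4]
width: 0.0097
31.3 [0.3854 0.2025 0.0739] [-3.138e+00  1.000e-03  1.768e+00] 0.0097 [ 0.9 -0.4 -0.4] q [ 0.43 -0.02  2.25 -0.    0.91  0.23]
delta [1.0, 1.0, 39.9] twist [-0.02, 0.01, -0.03]
along card x -0.0635 along card y -0.0023 cost 4.6
along card x -0.0019 along card y 0.0027 cost 189.8
along card x -0.0019 along card y 0.0027 cost 197.6
[0.38652831 0.20295359 0.07515541] 1.7680452058601464
pics/hand314.png
```

```bash
python3 -m inch '{"delta_pos":[[1,0.5,10],[1,0.5,20],[1,0.5,30],[1,0.5,40],[1,0.5,42],[1,0.5,42],[1,0.5,42],[1,0.5,42]],"twist":[[0,0,0],[0,0,0],[0,0,0],[0,0,0],[0,0,0],[0,0,0],[0,0,0],[0,0,0]],"fingers":[0,0,0,0,0,0,0,0]}'; python3 go.py .3861,.2036,.016,1.772; python3 hand.py 1; cp pics/hand32*.png pics/hh3.png
```

```text
time: 32.3
position: [0.3875, 0.2044, 0.0338]
tool_rot: [3.141, -0.0, 1.77]
contact_force: [0.9, -0.1, -1.0]
width: 0.0096
32.3 [0.3875 0.2044 0.0338] [ 3.141 -0.     1.77 ] 0.0096 [ 0.9 -0.1 -1. ] q [0.43 0.05 2.28 0.   0.81 0.23]
delta [-0.5, -1.5, 17.8] twist [0.01, -0.0, -0.02]
along card x -0.071 along card y -0.0054 cost 3.6
along card x -0.0014 along card y 0.0024 cost 154.4
along card x -0.0014 along card y 0.0024 cost 161.2
[0.3874379  0.20437039 0.03379696] 1.769601040582001
pics/hand324.png
```

View pics/hh3.png

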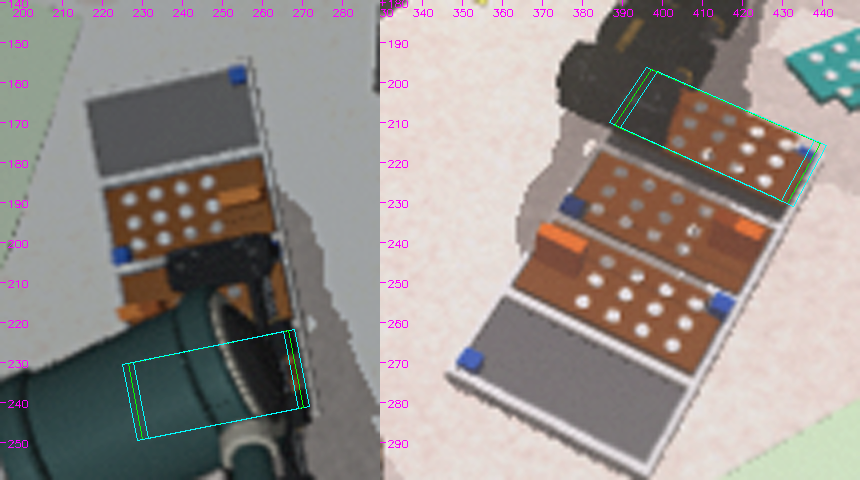

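```bash
python3 -m inch '{"delta_pos":[[0,-1.5,0],[0,-1.5,0],[0,-1.5,5],[0,-1.5,9],[0,-1.5,12],[0,-1.5,14],[0,-1.5,16.5],[0,-1.5,17]],"twist":[[0,0,0],[0,0,0],[0,0,0],[0,0,0],[0,0,0],[0,0,0],[0,0,0],[0,0,0]],"fingers":[0,0,0,0,0,0,0,0]}'; python3 go.py .3859,.2039,.016,1.772
```

```text
time: 33.3
position: [0.3854, 0.2038, 0.016]
tool_rot: [-3.141, 0.0, 1.77]
contact_force: [-0.2, -0.4, 1.2]
width: 0.0098
33.3 [0.3854 0.2038 0.016 ] [-3.141  0.     1.77 ] 0.0098 [-0.2 -0.4  1.2] q [ 0.43  0.08  2.29 -0.    0.77  0.23]
delta [0.0, 0.5, 0.0] twist [-0.0, 0.0, -0.02]
```

```bash
python3 -m inch '{"delta_pos":[[0,0,0],[0,0,0],[0,0,0],[0,0,-20],[0,0,-60],[0,0,-100],[0,0,-140],[0,0,-150]],"twist":[[0,0,0],[0,0,0],[0,0,0],[0,0,0],[0,0,0],[0,0,0],[0,0,0],[0,0,0]],"fingers":[35,35,35,35,35,35,35,35]}'; python3 go.py .45,-.1,.17,2.3 .489,-.386,.15,2.93
```

```text
time: 34.1
position: [0.3886, 0.2053, 0.1716]
tool_rot: [3.133, -0.002, 1.77]
contact_force: [-0.0, 0.6, 0.1]
width: 0.0306
34.1 [0.3886 0.2053 0.1716] [ 3.133e+00 -2.000e-03  1.770e+00] 0.0306 [-0.   0.6  0.1] q [ 0.43 -0.15  2.16  0.    1.11  0.23]
delta [-311.4, -0.1, 0.9] twist [0.07, 0.0, -3.8]
delta [-599.5, -18.5, 20.1] twist [0.07, 0.02, -8.31]
```

```bash
python3 -m inch '{"delta_pos":[[-36,10,0],[-76,20,0],[-116,20,0],[-156,20,0],[-196,20,0],[-236,20,0],[-274,15,0],[-311,10,0]],"twist":[[0,0,-0.4],[0,0,-0.9],[0,0,-1.4],[0,0,-1.9],[0,0,-2.4],[0,0,-2.9],[0,0,-3.4],[0,0,-3.8]],"fingers":[35,35,35,35,35,35,35,35]}'; python3 go.py .489,-.386,.12,2.93
python3 - <<'E'
from h import *
t=Cam("top");s=Cam("scene")
cv2.imwrite("pics/v6.png",stack(t.crop(195,140,290,260,4),s.crop(330,180,450,300,4)))
E
```

```text
time: 34.9
position: [0.4562, -0.1006, 0.1654]
tool_rot: [-3.141, -0.001, 2.302]
contact_force: [0.7, -1.1, 0.5]
width: 0.031
34.9 [ 0.4562 -0.1006  0.1654] [-3.141e+00 -1.000e-03  2.302e+00] 0.031 [ 0.7 -1.1  0.5] q [-0.27 -0.07  2.11  0.    1.1  -1.  ]
delta [-234.3, -166.3, 45.2] twist [-0.0, -0.01, -4.49]
```

View pics/v6.png

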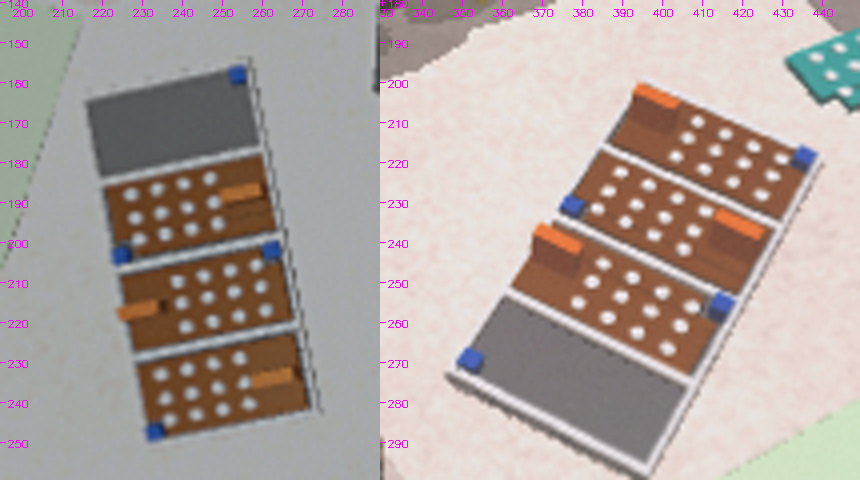

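```bash
python3 -m inch '{"delta_pos":[[-35,-25,0],[-70,-50,0],[-105,-75,0],[-140,-100,0],[-175,-125,10],[-210,-150,20],[-234,-166,35],[-234,-166,45]],"twist":[[0,0,-0.5],[0,0,-1],[0,0,-1.6],[0,0,-2.2],[0,0,-2.8],[0,0,-3.4],[0,0,-4],[0,0,-4.2]],"fingers":[70,70,70,70,70,70,70,70]}'; python3 go.py .489,-.3865,.045,2.89
```

```text
time: 35.8
position: [0.489, -0.3862, 0.1195]
tool_rot: [-3.142, -0.001, 2.886]
contact_force: [0.6, 0.5, -0.1]
width: 0.0616
35.8 [ 0.489  -0.3862  0.1195] [-3.142e+00 -1.000e-03  2.886e+00] 0.0616 [ 0.6  0.5 -0.1] q [-0.71  0.27  1.83 -0.    1.04 -2.02]
delta [-0.1, -0.3, 74.5] twist [-0.0, -0.0, -0.03]
```

```bash
python3 -m inch '{"delta_pos":[[0,0,25],[0,0,50],[0,0,74],[0,0,74],[0,0,74],[0,0,74],[0,0,74],[0,0,74]],"twist":[[0,0,0],[0,0,0],[0,0,0],[0,0,0],[0,0,0],[0,0,0],[0,0,0],[0,0,0]],"fingers":[70,70,70,30,0,0,0,0]}';python3 -m inch '{"delta_pos":[[0,0,0],[0,0,0],[0,0,0],[0,0,0],[0,0,0],[0,0,0],[0,0,0],[0,0,0]],"twist":[[0,0,0],[0,0,0.7],[0,0,1.4],[0,0,2.1],[0,0,2.8],[0,0,3.5],[0,0,4.2],[0,0,4.9]],"fingers":[0,0,0,0,0,0,0,0]}';python3 -m inch '{"delta_pos":[[0,0,0],[0,0,0],[0,0,0],[0,0,0],[0,0,0],[0,0,0],[0,0,0],[0,0,0]],"twist":[[0,0,0.7],[0,0,1.4],[0,0,2.1],[0,0,2.8],[0,0,3.5],[0,0,4.2],[0,0,4.9],[0,0,5.0]],"fingers":[0,0,0,0,0,0,0,0]}';python3 go.py; python3 -c "
from cell import *;print(state()['ft_torque'])"
```

```text
time: 36.6
position: [0.4896, -0.3836, 0.0482]
tool_rot: [-3.141, 0.001, 2.887]
contact_force: [-2.0, -4.3, -0.6]
width: 0.0237
time: 37.4
position: [0.4889, -0.3877, 0.0482]
tool_rot: [-3.139, 0.006, 2.199]
contact_force: [-2.3, -10.0, -4.6]
width: 0.0136
time: 38.2
position: [0.4896, -0.3875, 0.0482]
tool_rot: [3.139, 0.006, 1.503]
contact_force: [-0.6, -11.3, -5.1]
width: 0.0138
38.2 [ 0.4896 -0.3875  0.0482] [3.139 0.006 1.503] 0.0138 [ -0.6 -11.3  -5.1] q [-0.71  0.34  1.88 -0.    0.91 -0.64]
[-1.67288546  0.24272548  0.13335421]
```

```bash
python3 -m inch '{"delta_pos":[[0,0,0],[0,0,0],[0,0,0],[0,0,0]],"twist":[[0,0,0.3],[0,0,0.6],[0,0,0.6],[0,0,0.6]],"fingers":[0,0,0,0]}';python3 -c "
from cell import *;print(state()['ft_torque'])"
```

```text
time: 38.6
position: [0.4896, -0.3872, 0.0482]
tool_rot: [3.139, 0.006, 1.423]
contact_force: [-0.3, -10.1, -4.2]
width: 0.0141
[-1.54172954  0.19570878  0.56468616]
```

```bash
python3 -m inch '{"delta_pos":[[0,0,0],[0,0,0],[0,0,0],[0,0,-40],[0,0,-80],[0,0,-120],[0,0,-150],[0,0,-150]],"twist":[[0,0,0],[0,0,0],[0,0,0],[0,0,0],[0,0,0],[0,0,0],[0,0,0],[0,0,0]],"fingers":[70,70,70,70,70,70,70,70]}'; python3 -m inch '{"delta_pos":[[45,0,0],[90,0,0],[135,0,0],[180,0,0],[225,0,0],[260,0,0],[260,0,0]],"twist":[[0,0,0],[0,0,0],[0,0,0],[0,0,0],[0,0,0],[0,0,0],[0,0,0]],"fingers":[70,70,70,70,70,70,70]}'; python3 go.py; sed -i 's/-.27,.05\]/-.25,-1.6]/' m.py; python3 m.py | grep iso
python3 - <<'E'
from fit import *
t=Cam("top");s=Cam("scene")
for cs,rs in(([t],[(280,118,440,182)]),([s],[(190,150,332,272)])):
    q=fit(cs,rs,lambda r,p:deck(r,p,()),[.634,-.0776,-.07],[.005,.005,.02]); print(q)
cv2.imwrite("pics/v7.png",stack(stack(t.crop(440,165,500,225,5),s.crop(195,95,260,155,5)),stack(t.crop(282,118,440,182,2),s.crop(190,130,450,310,2)),0))
E
```

```text
time: 39.4
position: [0.4919, -0.386, 0.2039]
tool_rot: [3.132, 0.005, 1.421]
contact_force: [0.8, -1.2, 0.3]
width: 0.0619
time: 40.1
position: [0.5272, -0.1227, 0.1958]
tool_rot: [-3.139, -0.002, 1.425]
contact_force: [0.8, -1.1, -0.3]
width: 0.0619
40.1 [ 0.5272 -0.1227  0.1958] [-3.139e+00 -2.000e-03  1.425e+00] 0.0619 [ 0.8 -1.1 -0.3] q [-0.28  0.04  1.94  0.    1.16 -0.13]
iso (array([ 0.4929437 , -0.36697258, -0.23396958, -1.72063748]), np.float64(856.550267251137))
iso (array([ 0.49080374, -0.3845529 , -0.25255837, -1.61424729]), np.float64(1243.7755779692902))
iso (array([ 0.49082943, -0.38264705, -0.27534785, -1.64104425]), np.float64(2173.122453748553))
(array([ 0.62852441, -0.1033745 , -0.06762232]), np.float64(711.642319034597))
(array([ 0.63421729, -0.07709664, -0.06446933]), np.float64(1281.4524579613453))
```

View pics/v7.png

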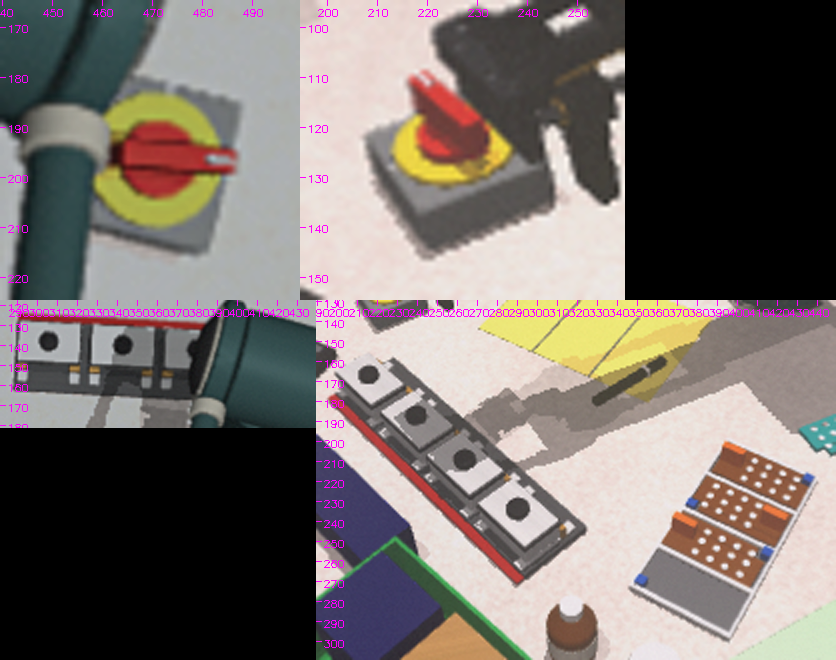

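```bash
python3 -c "
from cell import *;print(job_done())"
```

```text
the job is handed in; nothing more can be done
None
```

The job is handed in at about 40 s robot time. Every check I made looked right, but handing in gives no verdict.

- **Isolator:** I turned it off to its stop before drawing any card. At the end I turned it back on to its stop, where the torque rose from 0.13 to 0.56 N m. The last picture shows the handle where it stood at the start.
- **Cards:** three were present (bays 0, 1 and 2; bay 3 was empty). I drew each by its fin. Card2 is in pocket1, card1 in pocket2 and card0 in pocket0. In both cameras they lie flat with their keys in the notches.
- **Heights:** the tool height at release put each card on the pocket floor, not on a key or wall.
- **Blocks and bystanders:** all four blocks stand in their bays in the last scene view. I saw no bystander moved, though I did not measure them again. I did not use pocket3 because the jar stood too close to the gripper there.

**Measurements that disagreed or failed:**
- **Deck position:** the two cameras differed by about 5 mm in x at the start.
- **Held cards:** the arm hid card1 and card0 from the top camera, so I placed those two from the scene camera alone. It also showed about 2.4 mm of sideways offset, which I ignored, and both cards went in.
- **Last deck and isolator fits:** the top-camera fits were spoiled by the arm in view. The scene-camera fits still matched the start.

I also made one sideways move in the wrong direction, over free bench at about 0.19 m height; it touched nothing.

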